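# Dock the greenhouse data logger in place of the blank

## Robot

A 6-joint arm with a two-finger parallel gripper is mounted at the origin on the work surface. World frame = base frame: x ahead of the robot, y to its left, z up, the work surface at z = 0. Lengths are in m, angles in degrees, forces in N, time in s.
With the tool pointing down it reaches from about 0.4 to 0.825 m from the base axis. Payload 7 kg.
Tool frame: the origin (TCP) lies at the very end of the fingers, on their centre line; the grasp point (between the pads) lies 19 mm behind it (ctrl.tcp_to_grasp is the distance from the TCP to the grasp point, in m); z points along the fingers, y is the direction in which the jaws open and shut (so a half turn about z gives the same grasp; the last joint's range is limited). The gripper opens to 88 mm and grips with 3 to 60 N. Pads are 19 mm wide; open, the fingers measure 130 mm over their backs; the gripper's body (78 mm by 193 mm) begins 47 mm behind the grasp point.
Start: joints at [-47.378, 20.546, 0.682, 0, -70.136, -16.507], TCP at [0.297, -0.606, 0.227] pointing down, gripper open.
Joint ranges: [-176.03, 176.03], [-82.01, 121.73], [-58.28, 71.71], [-173.87, 95.51], [-174.79, -0.11], [-173.66, 173.66]. Speed limits (degrees/s): [136.94, 136.94, 172.46, 180, 180, 180].

## Interface

Orientations are given as [roll, pitch, yaw] about the fixed x, y, z axes, in that order (R = Rz(yaw) Ry(pitch) Rx(roll)).
In Python, from plant import ctrl gives the robot as it stands.
- The arm moves only by the tool jog_arm, never from a script. Its argument "commands" is a list of rows, each an object of numbers: "x", "y", "z": the shift along the tool's x, y, z in cm; "roll": the turn about the tool's z in rad. In form: [{"x": .., "y": .., "z": .., "roll": ..}, ...]. A call has 1 to 12 rows; each row shifts and turns the commanded pose from where the row before left it, along the tool's axes as they then stand; what a row does not reach is not made up. A row lasts 1/10 s, in which the tool goes at most 50 mm and 8.59 degrees, less where a joint would pass 70% of its speed; a pose out of reach is approached as far as the arm can. A call is refused whole if a number of a shift passes 5 or a number of a turn 0.15, either way. A call with a gripper value outside its range is refused whole. "gripper" is the finger opening in cm, from 0 to 8.76, set as the call begins (left out, the last holds). The fingers move at their own pace and stop on an object; the grip force is fixed at half the most. Time passes only in rows, so rows that do not move let the fingers close. It gives the time, the measured TCP pose, the force and the opening at its end, in the units of the state.
- ctrl.get_obs(): the state, without advancing time (a new reading comes with each control period).
- ctrl.snapshot(name): name is "scene" or "side" or "wrist"; returns a dict with "image" (480x640x3 uint8, red, green, blue), "mtx" (3x3 intrinsics, pixels), "position" and "orientation" of the camera in the world; the wrist camera has in their place "hand_eye" (4x4, takes a point from camera to tool coordinates, whose origin is the TCP and whose axes are the flange's). Camera axes: x right, y up, looking along -z (the intrinsics and any distortion apply to the point x, -y, -z); pixel columns grow to the right and rows downward; lengths in m; the calibration is good to about 2 mm. A picture is of the moment at which its call begins: read the wrist's pose just before it. There is no depth.
- ctrl.close_job(): hands the job in, once; it reports no verdict.
Trained networks look in the newest picture that a camera, given by its name, has taken for a name from the list of things; names that differ only in an ending like _2 or _b are one class to them, and where a whole thing is asked for, a point or a joint stands for the part that bears it (a point fixed in the world has none). Each returns a list of dicts, best first, with "confidence" (0 to 1); they miss things now and then, are a little off and sometimes report something else, mostly with a low value. They report only what shows in the picture. A call takes as long as a camera call. They do not tell look-alikes from the thing itself.
- ctrl.search_frame(camera, query): "position" ([column, row] as shares, 0 to 1, of the picture: columns of its width, rows of its height, amid what is visible of it).
- ctrl.regions_of(camera, query): "mask" (480x640 bool, what is visible of it) and "position" ([column, row] as shares, 0 to 1, of the picture: columns of its width, rows of its height, amid what is visible of it).
The state is a dict: "clock": time; "joint_pos": joint angles; "qvel": joint speeds; "tau": joint torques, N m; "tool_pos": TCP position; "orientation": TCP orientation; "force": force on the tool from outside, world axes, zero at the start; "moment": the same for the moment, N m; "opening": finger opening in m.
Only numpy, scipy, OpenCV 4.12 (cv2) and the standard library are available. Lean on these libraries where they do the work, as an engineer would, in place of code of your own. Each camera call takes 0.05 s, during which the arm holds its last target.

## Task

Take the blank (the thin filler plate with the narrow grip rib) out of the sloped reading dock and lay it in the bin that already holds another blank. Then pick up the data logger from the bench and seat it gently, upright, in the dock's pocket in the blank's place, flat on the pocket floor and fully home; either end may point left. Leave the tape, beaker, jar, pot and pruners where they are.

Things in the scene. Friction and masses are not known exactly. Their poses are not given: they have to be found in the camera images.
- dock: Fixed grey and aluminium stand on the bench, about 105 mm deep, 150 mm wide, 90 mm high at its rear; carries the pocket on its 30 degree slope, which faces roughly towards the robot. Origin: centre of its underside on the bench, z up, x to its rear (away from the robot), y to its left.
- pocket: The dock's rectangular pocket, part of the dock. Origin: centre of its floor. z points squarely out of it (30 degrees from vertical, leaning towards the robot), x up the slope, y level along its long side. Inside 65 mm (x) by 125 mm (y); walls 12 mm high and 12 mm thick, so the rim is at z = 12 mm; outside 89 x 149 mm. Nothing stands above the rim.
- blank: Blank: grey plastic plate 60 mm (x) by 120 mm (y), 14 mm thick, with a grip rib in the middle of its top: 16 mm wide (x), 60 mm long (y), from z = 14 to 38 mm. About 0.13 kg. Origin: centre of its underside, z towards the rib. Starts in the dock's pocket, underside on the pocket floor, axes along the pocket's, 2.5 mm of play on each side.
- logger: Data logger: white plastic housing 60 mm (x) by 120 mm (y), 20 mm high, with a wide grey hump to grip it by in the middle of its top: 26 mm wide (x), 80 mm long (y), from z = 20 to 46 mm. Small black screen and three buttons beside the hump. 0.2 to 0.4 kg. Origin: centre of its underside, z towards the hump. Starts flat on the bench. Delicate: do not drop or force it.
- blank_bin: Fixed sheet-metal open bin, 210 mm (x) by 170 mm (y), 45 mm high, walls and floor 5 mm; it is the bin holding the spare blank. Origin: centre of its underside on the bench, z up. The spare blank lies in its far half (+x); the near half (centre about x = -50 mm, y = 0) is empty.
- tube_bin: The like bin, holding two black square probe sleeves 120 mm long instead; the blank does not belong here. Origin: centre of its underside.
- spare_blank: A second blank, the same shape and size, lying flat in the far half of blank_bin. Origin: centre of its underside.
- tape: Bystander: roll of tape lying flat, 96 mm across, 25 mm high. Origin: centre of its underside.
- beaker: Bystander: glass beaker, 70 mm across, 95 mm high. Origin: centre of its underside.
- jar: Bystander: closed jar, 56 mm across, 70 mm high. Origin: centre of its underside.
- pot: Bystander: small black plant pot, 72 mm across, 65 mm high. Origin: centre of its underside.
- pruners: Bystander: pruning shears lying flat, about 175 mm long, 18 mm high. Origin: on the bench under their middle, near the pivot.
Things that resemble listed ones, but are neither listed nor needed, are in the scene too. Leave any pink look-alike of the blank alone.

How it is judged (in metres and radians):
On the way, in this order (a step that is already met when the one before it is completed fails the run):
1. the blank lies, let go, in the bin that holds the spare blank (x of blank in the frame of blank_bin between -0.1 and 0.1 m and y of blank in the frame of blank_bin between -0.08 and 0.08 m and z of blank in the frame of blank_bin between -0.005 and 0.044 m and contact force between blank and the fingers below 0.1 N and linear speed of blank below 0.03 m/s), for 0.2 s.
2. the logger sits home in the pocket, let go (x of logger in the frame of pocket between -0.006 and 0.006 m and y of logger in the frame of pocket between -0.006 and 0.006 m and z of logger in the frame of pocket between -0.003 and 0.003 m and angle between the z axis of logger and the z axis of pocket, either way round below 0.04 rad and angle between the y axis of logger and the y axis of pocket, either way round below 0.1 rad and contact force between logger and the fingers below 0.1 N and linear speed of logger below 0.03 m/s), for 0.2 s.
At the end, for the whole second after the job is handed in: Both released, at rest. Blank origin in blank_bin: within 100 mm (x), 80 mm (y) of its centre, under 44 mm above its underside. Logger in pocket: within 6 mm of its centre in x and y, underside within 3 mm of the floor, z axes within 0.04 rad, long axes within 0.1 rad, either way round (all of step 1 and all of step 2); the robot touches nothing.
It fails at once if the logger is dropped or forced into the dock (more than 60 N between them) (contact force between logger and dock above 60 N).
It fails at once if a bystander (tape, beaker, jar, pot, pruners) is moved by more than 30 mm (distance of any of tape, beaker, jar, pot, pruners from where it was at the start of the episode above 0.03 m).
It also fails if it takes over 61 s, if anything falls off the work surface, if the arm or the gripper's body presses on something with over 40 N, if the wrist force passes 120 N, or if a joint passes its speed limit or range.

## Working session

There is one attempt and no reset: what is moved stays moved. The work goes in short steps, Python scripts to look and compute and a tool call to move; the robot and the scene stay as the last step left them, time stands still between calls to the robot, and variables do not carry over. Pictures are saved under pics/ and viewed, and the job is handed in when it is done.

Besides the shell and the picture viewer there is one more tool, called after "Emit:" by a JSON object that holds its "op" and its "data". jog_arm: Moves the arm, as the interface text tells. Its arguments: {"type":"object","properties":{"commands":{"type":"array"},"gripper":{"type":"number"}},"required":["commands"]}

```bash
ls; mkdir -p pics; python3 - <<'E'
from plant import ctrl
import cv2
print(ctrl.get_obs())
for n in("scene","side","wrist"):
    s=ctrl.snapshot(n); cv2.imwrite(f"pics/{n}0.png",s["image"][:,:,::-1])
    print(n,{k:v for k,v in s.items() if k!="image"})
    if n!="wrist":
        for q in("dock","blank","logger","blank_bin","tube_bin"):
            print(q,[(r["position"],round(r["confidence"],2)) for r in ctrl.search_frame(n,q)])
print(ctrl.get_obs()["clock"])
E
```

```text
pics
{'clock': 0.0, 'joint_pos': array([-4.73780162e+01,  2.05923271e+01,  6.32208976e-01, -1.86582408e-02,
       -7.01360490e+01, -1.65061409e+01]), 'qvel': array([-0.01606246,  0.04263381,  0.04357557, -0.02327695, -0.01761109,
       -0.0862064 ]), 'tau': array([-2.06936024e-04, -5.82725823e+01,  2.93055815e+01,  6.99714750e+00,
        6.93383030e-03, -1.37544289e-04]), 'tool_pos': array([ 0.29686209, -0.60565806,  0.22560534]), 'orientation': array([ 1.79902812e+02, -1.05083533e-02, -1.53890503e+02]), 'force': array([-0.43868609, -0.55728652,  0.41869184]), 'moment': array([-0.03861356,  0.02963364,  0.00583289]), 'opening': 0.08743515509613344}
scene {'mtx': array([[442.10488696,   0.        , 318.70274779],
       [  0.        , 442.10488696, 233.61619555],
       [  0.        ,   0.        ,   1.        ]]), 'position': array([ 1.04867369, -0.42966508,  0.75933207]), 'orientation': array([44.85815074,  0.39167954, 50.78902734])}
dock [([0.6097, 0.52], 0.57), ([0.4714, 0.5994], 0.34)]
blank [([0.5338, 0.3067], 0.96)]
logger [([0.4692, 0.5973], 0.6)]
blank_bin []
tube_bin [([0
[... 391 characters left out ...]
0.8517], 0.89), ([0.4055, 0.5856], 0.76)]
logger [([0.4931, 0.4875], 0.6)]
blank_bin [([0.4119, 0.8265], 0.62)]
tube_bin [([0.5964, 0.3731], 0.93), ([0.4906, 0.4933], 0.6)]
wrist {'mtx': array([[335.13148209,   0.        , 318.94775323],
       [  0.        , 335.13148209, 241.57964745],
       [  0.        ,   0.        ,   1.        ]]), 'hand_eye': array([[-2.20001616e-04,  9.53905861e-01,  3.00105914e-01,
         8.20565202e-02],
       [ 9.99999962e-01,  2.60101328e-04, -9.36688411e-05,
         7.29997931e-05],
       [-1.67409203e-04,  3.00105882e-01, -9.53905882e-01,
        -1.57910018e-01],
       [ 0.00000000e+00,  0.00000000e+00,  0.00000000e+00,
         1.00000000e+00]])}
0.65
```

View pics/scene0.png

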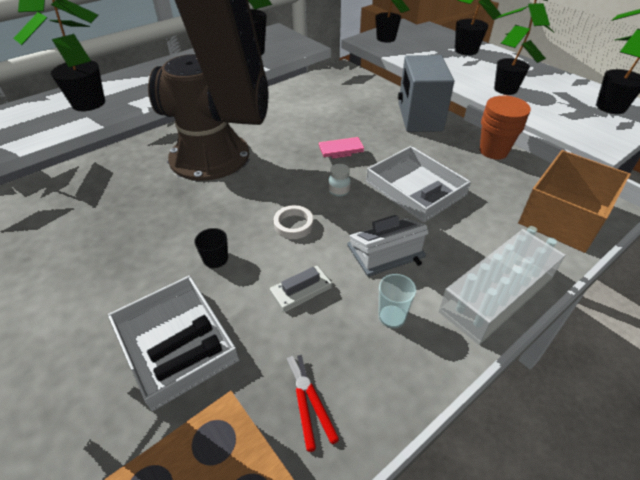

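View pics/side0.png

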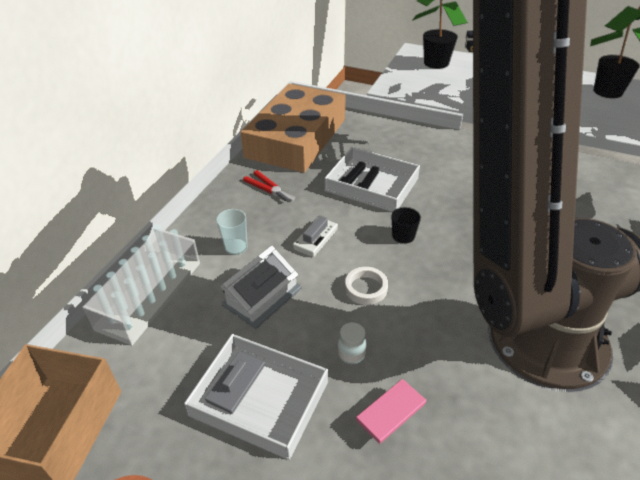

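View pics/wrist0.png

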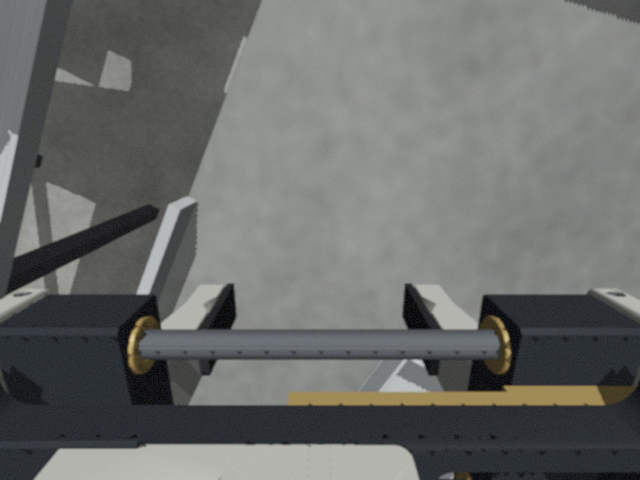

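The blank bin (spare in it) is at scene (418,183) / side (258,392). The dock is at scene (388,245) / side (262,287), and the logger at scene (302,287) / side (316,235). The tube bin is the one with the black sleeves. Since the tool can't tilt, I'll grip the rib and hump by their end faces, with the jaws along y. Next I'll measure from zoomed crops.

```bash
cat > lib.py <<'E'
import numpy as np, cv2
from scipy.spatial.transform import Rotation as R
SC=dict(K=np.array([[442.10488696,0,318.70274779],[0,442.10488696,233.61619555],[0,0,1]]),p=np.array([1.04867369,-0.42966508,0.75933207]),R=R.from_euler('xyz',[44.85815074,0.39167954,50.78902734],degrees=True).as_matrix())
SI=dict(K=np.array([[536.97722269,0,316.18786837],[0,536.97722269,244.85435204],[0,0,1]]),p=np.array([0.16172923,0.80316659,0.91334475]),R=R.from_euler('xyz',[46.54042407,0.77931284,-156.50652871],degrees=True).as_matrix())
def proj(c,P):
    q=(np.atleast_2d(P)-c['p'])@c['R']; q=q*[1,-1,-1]
    u=q@c['K'].T; return u[:,:2]/u[:,2:]
def ray(c,uv,z):
    d=np.linalg.solve(c['K'],[uv[0],uv[1],1.])*[1,-1,-1]; d=c['R']@d
    return c['p']+d*(z-c['p'][2])/d[2]
def wrist(s,pos,rpy):
    H=np.array(s['hand_eye']); T=np.eye(4); T[:3,:3]=R.from_euler('xyz',rpy,degrees=True).as_matrix(); T[:3,3]=pos
    M=T@H; return dict(K=s['mtx'],p=M[:3,3],R=M[:3,:3])
def box(x,y,z0,z1):
    return np.array([[a*x/2,b*y/2,z] for z in(z0,z1) for a,b in((-1,-1),(-1,1),(1,1),(1,-1))])
def pose(x,y,yaw,z=0):
    T=np.eye(4);T[:3,:3]=R.from_euler('z',yaw,degrees=True).as_matrix();T[:3,3]=[x,y,z];return T
def pocketT(D,pk):  # pk=(px,pz) offset of the pocket origin in dock frame
    T=np.eye(4);T[:3,:3]=R.from_euler('y',-30,degrees=True).as_matrix();T[:3,3]=[pk[0],0,pk[1]];return D@T
def tf(T,P): return P@T[:3,:3].T+T[:3,3]
def wire(img,c,T,B,col,k=1,o=(0,0)):
    u=(proj(c,tf(T,B))-o)*k
    for i in range(4):
        for a,b in((i,(i+1)%4),(4+i,4+(i+1)%4),(i,i+4)):
            cv2.line(img,tuple(int(v) for v in u[a]),tuple(int(v) for v in u[b]),col,1)
E
python3 - <<'E'
import cv2
from lib import *
for n,(x,y,w,h) in dict(scene=(230,140,250,180),side=(180,200,160,120)).items():
    im=cv2.imread(f"pics/{n}0.png")[y:y+h,x:x+w]; k=800/w if n=='side' else 3.2
    k=5 if n=='side' else 3.2
    cv2.imwrite(f"pics/{n}0c.png",cv2.resize(im,None,fx=k,fy=k,interpolation=cv2.INTER_CUBIC))
im=cv2.imread("pics/side0.png")[330:460,170:340];cv2.imwrite("pics/side0d.png",cv2.resize(im,None,fx=4.5,fy=4.5,interpolation=cv2.INTER_CUBIC))
print("logger",ray(SC,(302,287),.02),ray(SI,(316,235),.02))
print("dock",ray(SC,(388,245),.06),ray(SI,(262,287),.06))
print("bin",ray(SC,(418,183),.03),ray(SI,(258,392),.03))
print("beaker",ray(SC,(394,322),0),ray(SI,(234,249),0));print("tape",ray(SC,(294,222),.012),ray(SI,(366,286),.012))
E
```

```text
logger [ 0.57594839 -0.09590983  0.02      ] [ 0.56323382 -0.08887358  0.02      ]
dock [0.62946497 0.10051217 0.06      ] [0.58608562 0.14664275 0.06      ]
bin [0.50408288 0.34401962 0.03      ] [0.48570406 0.35926839 0.03      ]
beaker [0.75178927 0.00199928 0.        ] [0.73810034 0.0156661  0.        ]
tape [0.39954821 0.01524619 0.012     ] [0.39480357 0.01603163 0.012     ]
```

View pics/scene0c.png

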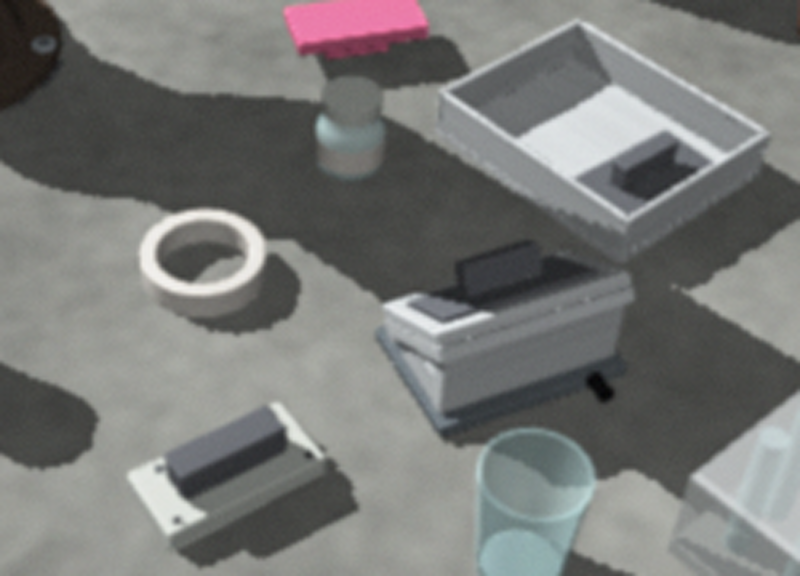

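View pics/side0c.png

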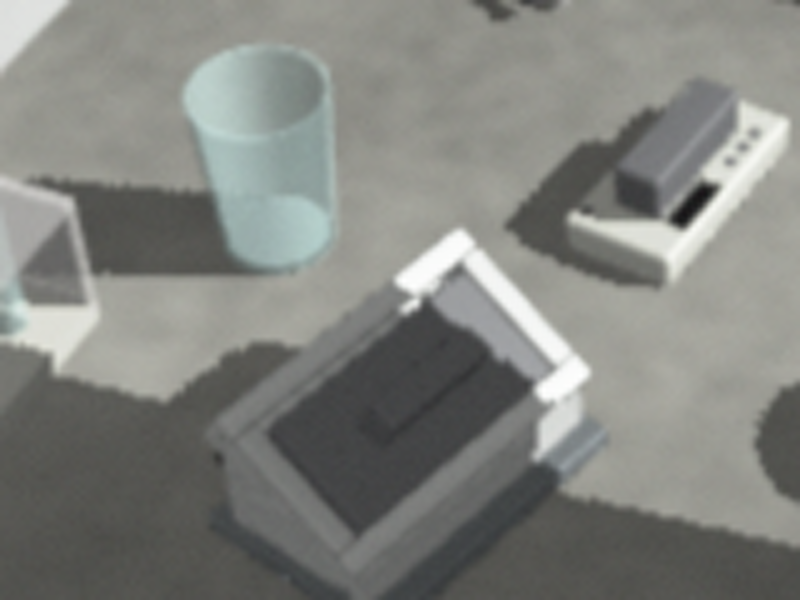

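View pics/side0d.png

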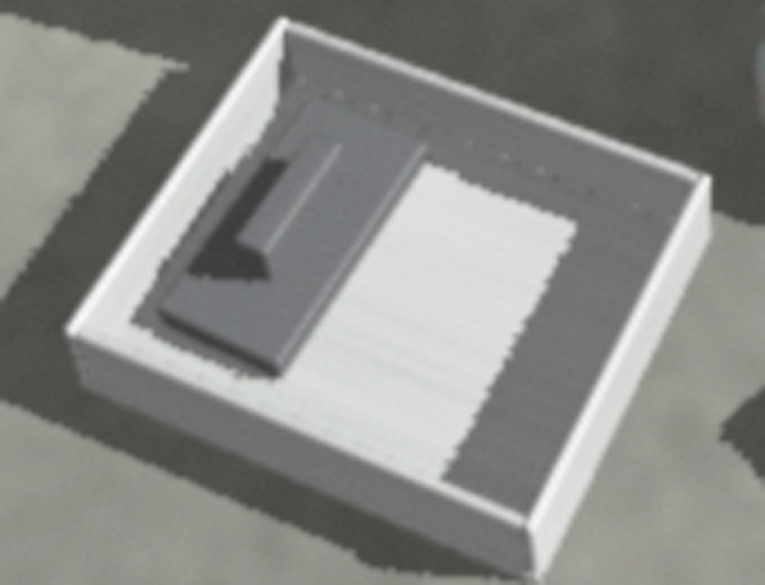

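```bash
cat > fit.py <<'E'
from lib import *
from scipy.optimize import least_squares
so=lambda p:np.array(p)/5+[180,200]; co=lambda p:np.array(p)/3.2+[230,140]; do=lambda p:np.array(p)/4.5+[170,330]
def fit(obs,mk,x0):
    f=lambda v:np.concatenate([(proj(c,tf(mk(v),np.array([P])))[0]-uv) for c,P,uv in obs])
    r=least_squares(f,x0,loss='soft_l1',f_scale=1.); return r.x,r.fun.reshape(-1,2).round(1)
mm=lambda *a:np.array(a)/1000
a,b=44.5,74.5
dock=[(SI,mm(-a,-b,12),so((588,372))),(SI,mm(a,-b,12),so((463,232))),(SI,mm(a,b,12),so((212,432))),(SI,mm(-a,b,12),so((348,557))),
(SC,mm(-a,-b,12),co((385,305))),(SC,mm(a,-b,12),co((435,348))),(SC,mm(a,b,12),co((632,278)))]
mkd=lambda v:pocketT(pose(v[0],v[1],v[3]),(0,v[2]))
vd,rd=fit(dock,mkd,[.62,.11,.05,0.]); print("pocket",vd.round(4));print(rd.tolist())
lg=[(SC,mm(-30,60,20),co((130,475))),(SC,mm(30,60,20),co((175,537)))]
# logger: ends: near/far as seen; x toward scene camera
lg=[(SC,mm(-30,-60,20),co((130,474))),(SC,mm(30,-60,20),co((175,537))),(SC,mm(30,60,20),co((327,458))),(SC,mm(-30,60,20),co((278,405))),
(SI,mm(30,60,20),so((570,213))),(SI,mm(-30,60,20),so((668,260))),(SI,mm(-30,-60,20),so((790,122))),(SI,mm(-30,60,0),so((668,285))),
(SI,mm(13,40,46),so((617,170))),(SI,mm(-13,40,46),so((660,185))),(SI,mm(-13,-40,46),so((738,95))),(SI,mm(13,-40,46),so((697,80)))]
vl,rl=fit(lg,lambda v:pose(*v),[.57,-.09,10]); print("logger",vl.round(4));print(rl.tolist())
bn=[(SI,mm(105,85,45),do((70,330))),(SI,mm(105,-85,45),do((282,20))),(SI,mm(-105,-85,45),do((710,178))),(SI,mm(-105,85,45),do((530,525))),
(SC,mm(-105,-85,45),co((440,92))),(SC,mm(-105,85,45),co((578,22))),(SC,mm(105,85,45),co((768,132))),(SC,mm(105,-85,45),co((628,220)))]
vb,rb=fit(bn,lambda v:pose(*v),[.5,.35,10]); print("bin",vb.round(4));print(rb.tolist())
sp=[(SI,mm(-30,60,14),do((278,360))),(SI,mm(30,60,14),do((160,312))),(SI,mm(-30,-60,14),do((425,148)))]
vs,rs=fit(sp,lambda v:pose(*v,.005),[.55,.35,10]); print("spare",vs.round(4),rs.tolist())
E
python3 fit.py; cat >> lib.py <<'E'
E
```

```text
pocket [  0.605    0.1263   0.0492 -16.6845]
[[-0.5, 1.0], [-1.8, -0.4], [-0.7, -2.6], [0.1, 4.2], [-1.3, 1.4], [-0.3, -2.7], [-1.0, -0.1]]
logger [ 0.568  -0.0942 -6.3496]
[[-2.0, -0.9], [-2.0, -0.9], [-0.4, -1.7], [-0.3, -3.0], [-2.0, 1.1], [-0.2, 0.0], [-0.8, -1.3], [-0.0, 1.0], [-1.5, -0.8], [-0.7, -0.3], [-0.1, -1.4], [-1.0, -1.7]]
bin [ 0.4882  0.355  -0.5947]
[[-2.3, -0.6], [-1.1, -1.5], [-0.1, -0.9], [0.0, 1.2], [-1.5, -1.2], [-0.7, -2.1], [0.1, -0.7], [-0.7, -0.5]]
spare [ 0.5416  0.3472 -2.5559] [[0.2, 1.8], [-0.8, -0.3], [0.5, -1.2]]
```

Emit:
{"op": "jog_arm", "data": {"commands": [{"z": -2,"roll": 0.15},{"z": -2,"roll": 0.15},{"z": -2,"roll": 0.15},{"roll": 0.15},{"roll": 0.147}]}}

```text
validation failed for argument at $.co...
```

Emit:
{"op": "jog_arm", "data": {"commands": [{"x": 0,"y": 0,"z": -2,"roll": 0.15},{"x": 0,"y": 0,"z": -2,"roll": 0.15},{"x": 0,"y": 0,"z": -2,"roll": 0.15},{"x": 0,"y": 0,"z": 0,"roll": 0.15},{"x": 0,"y": 0,"z": 0,"roll": 0.147}]}}

```text
clock: 1.15
tool_pos: [0.2973, -0.6063, 0.2876]
orientation: [-180.0, 0.1, 163.0]
force: [0.9, -0.1, -0.2]
opening: 0.0874
```

Emit:
{"op": "jog_arm", "data": {"commands": [{"x": -0.4,"y": 3,"z": 0,"roll": 0},{"x": -0.4,"y": 4,"z": 0,"roll": 0},{"x": -0.4,"y": 4,"z": 0,"roll": 0},{"x": -0.4,"y": 4,"z": 0,"roll": 0},{"x": -0.4,"y": 4,"z": 0,"roll": 0},{"x": -0.4,"y": 4,"z": 0,"roll": 0},{"x": -0.4,"y": 4,"z": 0,"roll": 0},{"x": -0.4,"y": 4,"z": 0,"roll": 0},{"x": -0.4,"y": 4,"z": 0,"roll": 0},{"x": -0.4,"y": 4,"z": 0,"roll": 0},{"x": -0.4,"y": 4,"z": 0,"roll": 0},{"x": -0.4,"y": 4,"z": 0,"roll": 0}]}}

```text
clock: 2.35
tool_pos: [0.4783, -0.168, 0.287]
orientation: [180.0, 0.1, 163.3]
force: [0.7, -0.7, -0.2]
opening: 0.0875
```

Emit:
{"op": "jog_arm", "data": {"commands": [{"x": -0.4,"y": 4,"z": 0,"roll": 0},{"x": -0.4,"y": 4,"z": 0,"roll": 0},{"x": -0.4,"y": 4,"z": 0,"roll": 0},{"x": -0.4,"y": 4,"z": 0,"roll": 0},{"x": -0.4,"y": 4,"z": 0,"roll": 0},{"x": -0.4,"y": 4,"z": 1,"roll": 0},{"x": -0.4,"y": 4,"z": 1,"roll": 0},{"x": -0.4,"y": 3,"z": 1,"roll": 0},{"x": 0,"y": 1,"z": 1,"roll": 0},{"x": 0,"y": 0,"z": 0,"roll": 0},{"x": 0,"y": 0,"z": 0,"roll": 0}]}}

```text
clock: 3.45
tool_pos: [0.6002, 0.1272, 0.2466]
orientation: [-180.0, -0.0, 163.3]
force: [-1.1, 0.1, 0.2]
opening: 0.0878
```

```bash
cat > look.py <<'E'
import sys,pickle
from plant import ctrl
from lib import *
def look(name,crop=None):
    o=ctrl.get_obs(); s=ctrl.snapshot("wrist"); s['pos']=o['tool_pos'];s['rpy']=o['orientation']
    pickle.dump(s,open(f"pics/{name}.pkl","wb")); cv2.imwrite(f"pics/{name}.png",s['image'][:,:,::-1])
    print(o['clock'],o['tool_pos'].round(4),o['orientation'].round(2),o['opening'],o['force'].round(1),o['joint_pos'].round(1))
    return s
if __name__=="__main__": look(sys.argv[1])
E
python3 look.py w1
```

```text
3.45 [0.6002 0.1272 0.2466] [-1.7996e+02 -1.0000e-02  1.6333e+02] 0.08777023467290711 [-1.1  0.1  0.2] [  30.2   14.1   -5.7    0.   -70.2 -136.9]
```

View pics/w1.png

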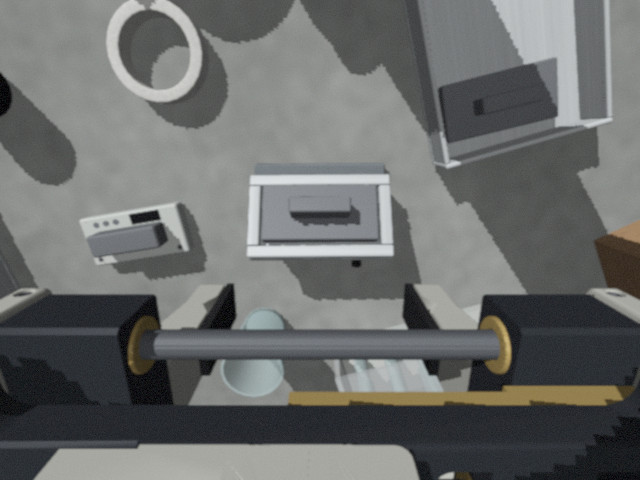

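The wrist view shows the dock at (320,215), the logger at (135,232) and the blank bin at upper right. Zooming in for corners.

```bash
python3 - <<'E'
import cv2
im=cv2.imread("pics/w1.png")
cv2.imwrite("pics/w1a.png",cv2.resize(im[150:275,235:405],None,fx=4.6,fy=4.6,interpolation=cv2.INTER_CUBIC))
cv2.imwrite("pics/w1b.png",cv2.resize(im[190:280,70:200],None,fx=6,fy=6,interpolation=cv2.INTER_CUBIC))
E
```

```text
(no output)
```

View pics/w1a.png

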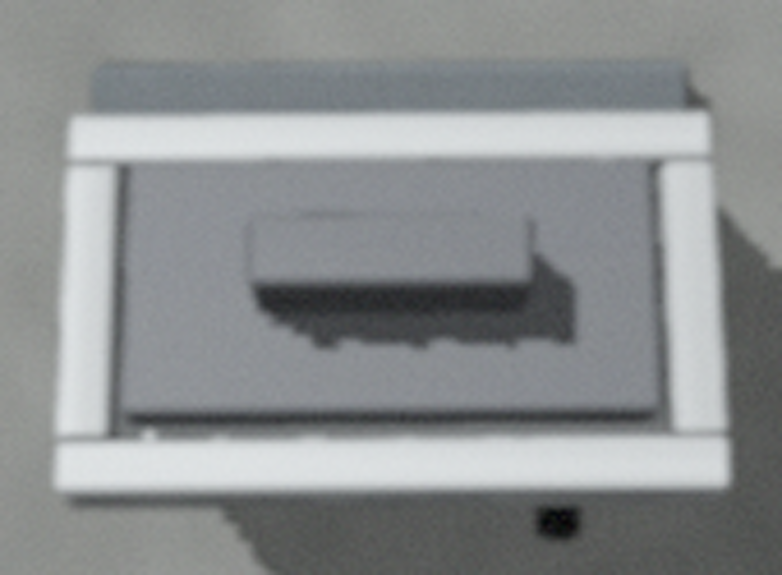

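View pics/w1b.png

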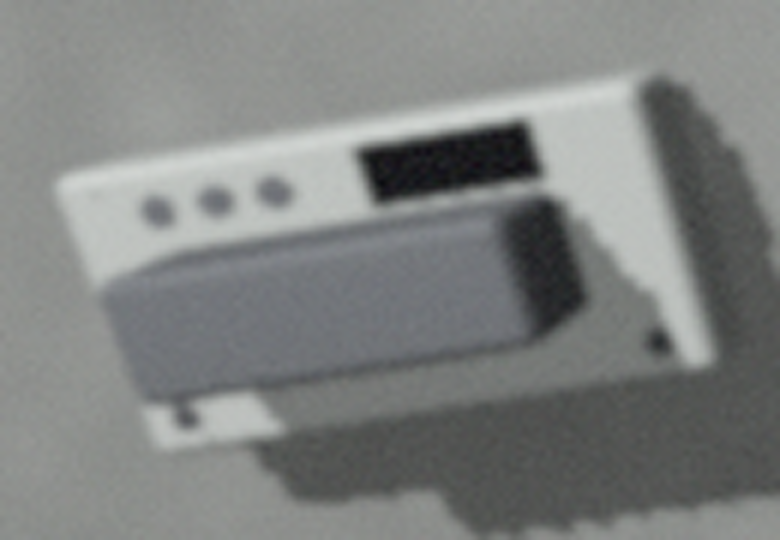

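```bash
cat > fit2.py <<'E'
from fit import *
import pickle
s=pickle.load(open("pics/w1.pkl","rb"));W=wrist(s,s['pos'],s['rpy'])
wa=lambda p:np.array(p)/4.6+[235,150]; wb=lambda p:np.array(p)/6+[70,190]
dw=[(W,mm(-a,-b,12),wa((68,115))),(W,mm(-a,b,12),wa((710,112))),(W,mm(a,-b,12),wa((53,490))),(W,mm(a,b,12),wa((730,488)))]
bw=[(W,mm(-8,-30,38),wa((250,215))),(W,mm(-8,30,38),wa((532,215))),(W,mm(8,-30,38),wa((255,285))),(W,mm(8,30,38),wa((530,285))),(W,mm(30,-60,14),wa((125,412))),(W,mm(30,60,14),wa((658,410)))]
lw=[(W,mm(-30,-60,20),wb((58,180))),(W,mm(-30,60,20),wb((640,75))),(W,mm(30,60,20),wb((714,362))),(W,mm(30,-60,20),wb((158,447))),
(W,mm(-13,-40,46),wb((105,290))),(W,mm(13,-40,46),wb((148,402))),(W,mm(13,40,46),wb((530,340)))]
print("---")
for n,o,mk,x0 in (("dock w",dw,mkd,vd),("dock all",dw+dw+dw+dock,mkd,vd),("blank w",bw,mkd,vd),("log w",lw,lambda v:pose(*v),vl),("log all",lw+lw+lg,lambda v:pose(*v),vl)):
    v,r=fit(o,mk,x0);print(n,v.round(4),r[:7].tolist())
E
python3 fit2.py | sed -n '/---/,$p'
```

```text
---
dock w [  0.602    0.1272   0.0527 -16.4019] [[0.3, -0.2], [-0.1, -0.2], [-0.1, 0.3], [-0.1, 0.1]]
dock all [  0.6024   0.1271   0.0515 -16.423 ] [[0.6, 0.0], [-0.2, 0.1], [0.3, 0.2], [-0.3, 0.1], [0.6, 0.0], [-0.2, 0.1], [0.3, 0.2]]
blank w [  0.6016   0.1276   0.045  -16.5322] [[0.5, -0.0], [-0.3, -0.2], [-0.9, 0.2], [0.5, 0.0], [0.2, -0.1], [-0.1, 0.1]]
log w [ 0.5668 -0.0923 -7.0391] [[-1.1, -0.8], [-0.1, -0.1], [2.1, 0.2], [0.7, 1.5], [-2.2, -1.9], [-0.8, 1.0], [3.0, 0.2]]
log all [ 0.5669 -0.0926 -6.9016] [[-1.3, -0.5], [-0.3, -0.1], [2.0, 0.3], [0.6, 1.7], [-2.3, -1.7], [-0.9, 1.2], [2.8, 0.2]]
```

Emit:
{"op": "jog_arm", "data": {"commands": [{"x": 0.3,"y": 0,"z": 2,"roll": 0},{"x": 0.3,"y": 0,"z": 2,"roll": 0},{"x": 0.3,"y": 0,"z": 2,"roll": 0},{"x": 0.4,"y": 0,"z": 2,"roll": 0},{"x": 0,"y": 0,"z": 2,"roll": 0},{"x": 0,"y": 0,"z": 2,"roll": 0},{"x": 0,"y": 0,"z": 1,"roll": 0},{"x": 0,"y": 0,"z": 1,"roll": 0},{"x": 0,"y": 0,"z": 0,"roll": 0},{"x": 0,"y": 0,"z": 0,"roll": 0}]}}

```text
clock: 4.5
tool_pos: [0.5885, 0.1313, 0.1073]
orientation: [180.0, 0.0, 163.3]
force: [0.4, -0.1, 0.5]
opening: 0.0878
```

```bash
cat > ov.py <<'E'
import sys
from look import *
def dockw(im,W,v=(0.6022,.1271,.052,-16.42),blank=True):
    T=pocketT(pose(v[0],v[1],v[3]),(0,v[2]))
    wire(im,W,T,box(.089,.149,0,.012),(0,0,255)); wire(im,W,T,box(.065,.125,0,.012),(0,0,255))
    if blank: wire(im,W,T,box(.016,.06,.014,.038),(0,255,0))
E
python3 - <<'E'
from ov import *
s=look("w2");im=s['image'][:,:,::-1].copy();dockw(im,wrist(s,s['pos'],s['rpy']));cv2.imwrite("pics/w2o.png",im)
s=ctrl.snapshot("side");cv2.imwrite("pics/s2.png",cv2.resize(s['image'][180:340,160:360,::-1],None,fx=4,fy=4,interpolation=cv2.INTER_CUBIC))
E
```

```text
4.5 [0.5885 0.1313 0.1073] [1.7997e+02 4.0000e-02 1.6331e+02] 0.0878425329024131 [ 0.4 -0.1  0.5] [  31.1   19.6  -17.6    0.   -52.8 -137.8]
```

View pics/w2o.png

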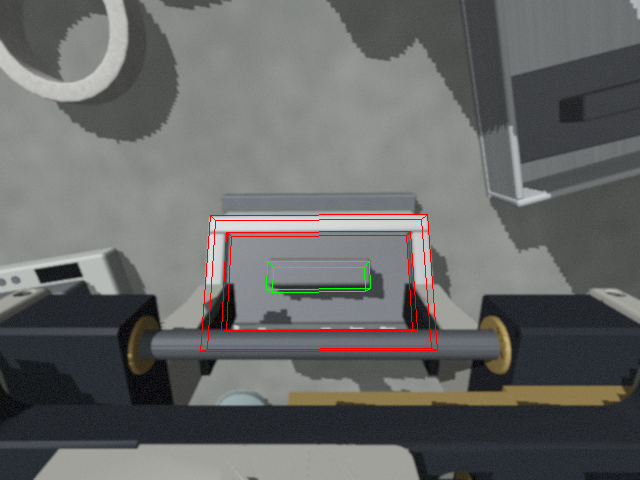

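View pics/s2.png

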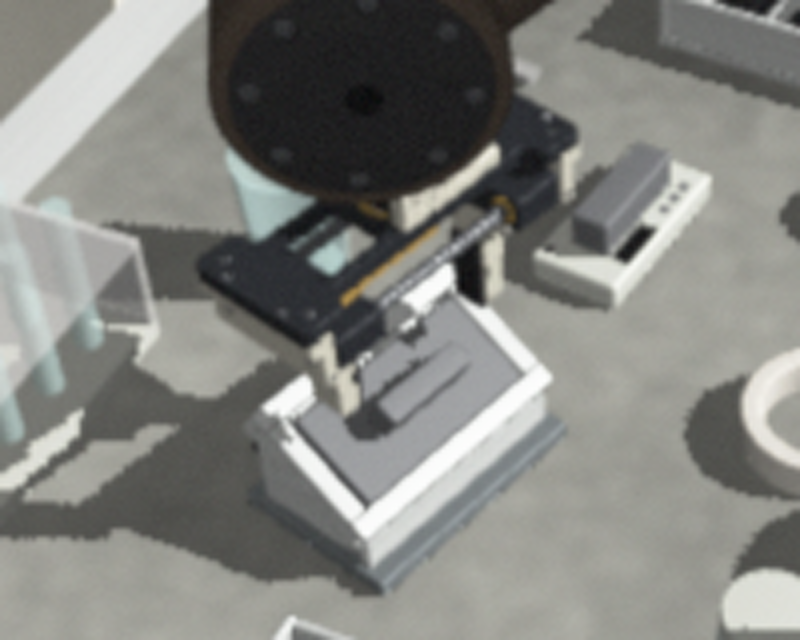

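The wireframe matches the dock and rib, which sits at (320,277). Descending to grip the rib ends.

Emit:
{"op": "jog_arm", "data": {"commands": [{"x": 0,"y": 0,"z": 0.8,"roll": 0},{"x": 0,"y": 0,"z": 0.8,"roll": 0},{"x": 0,"y": 0,"z": 0.8,"roll": 0},{"x": 0,"y": 0,"z": 0.6,"roll": 0},{"x": 0,"y": 0,"z": 0.4,"roll": 0},{"x": 0,"y": 0,"z": 0.4,"roll": 0},{"x": 0,"y": 0,"z": 0,"roll": 0}]}}

```text
clock: 5.3
tool_pos: [0.5883, 0.1314, 0.0686]
orientation: [-180.0, 0.0, 163.3]
force: [-0.5, -0.5, 2.2]
opening: 0.0876
```

Emit:
{"op": "jog_arm", "data": {"commands": [{"x": 0,"y": 0,"z": 0,"roll": 0},{"x": 0,"y": 0,"z": 0,"roll": 0},{"x": 0,"y": 0,"z": 0,"roll": 0},{"x": 0,"y": 0,"z": 0,"roll": 0},{"x": 0,"y": 0,"z": 0,"roll": 0},{"x": 0,"y": 0,"z": 0,"roll": 0},{"x": 0,"y": 0,"z": 0,"roll": 0},{"x": 0,"y": 0,"z": 0,"roll": 0}], "gripper": 4}}

```text
clock: 6.1
tool_pos: [0.5881, 0.1315, 0.0686]
orientation: [180.0, 0.0, 163.3]
force: [-0.2, 0.9, 0.8]
opening: 0.0597
```

```bash
python3 look.py w3
```

```text
6.1 [0.5881 0.1315 0.0686] [180.     0.   163.32] 0.05970957505889349 [-0.2  0.9  0.8] [  31.2   22.1  -19.8   -0.   -48.1 -137.8]
```

View pics/w3.png

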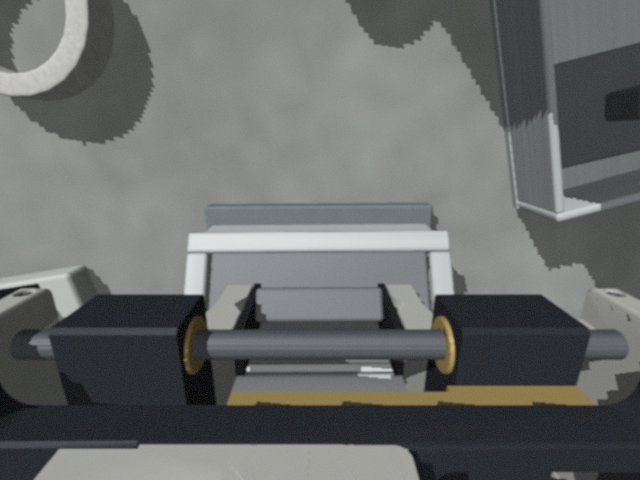

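Gripped at 59.7 mm. I'll withdraw it along the pocket normal.

Emit:
{"op": "jog_arm", "data": {"commands": [{"x": 0.25,"y": 0,"z": -0.43,"roll": 0},{"x": 0.25,"y": 0,"z": -0.43,"roll": 0},{"x": 0.25,"y": 0,"z": -0.43,"roll": 0},{"x": 0.25,"y": 0,"z": -0.43,"roll": 0},{"x": 0.5,"y": 0,"z": -0.87,"roll": 0},{"x": 0,"y": 0,"z": -2,"roll": 0},{"x": 0,"y": 0,"z": -2,"roll": 0},{"x": 0,"y": 0,"z": -2,"roll": 0},{"x": 0,"y": 0,"z": -2,"roll": 0},{"x": 0,"y": 0,"z": -2,"roll": 0},{"x": 0,"y": 0,"z": 0,"roll": 0}]}}

```text
clock: 7.25
tool_pos: [0.5748, 0.1364, 0.1981]
orientation: [179.8, 0.2, 163.3]
force: [0.2, 0.7, -2.0]
opening: 0.0595
```

```bash
python3 look.py w4
```

```text
7.25 [0.5748 0.1364 0.1981] [179.8    0.23 163.34] 0.0594511633241969 [ 0.2  0.7 -2. ] [  32.3   13.7  -12.9    0.   -63.1 -139. ]
```

View pics/w4.png

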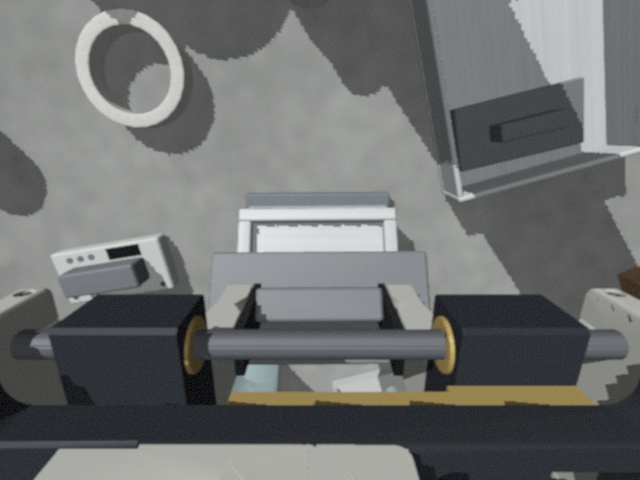

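The blank is out, still tilted, and the pocket is empty. Next, turn and carry it to the near half of the blank bin.

Emit:
{"op": "jog_arm", "data": {"commands": [{"x": 0,"y": 1,"z": 0,"roll": -0.07},{"x": 1,"y": 2,"z": 0,"roll": -0.07},{"x": 2,"y": 2.5,"z": 0,"roll": -0.07},{"x": 2,"y": 2.5,"z": 0,"roll": -0.07},{"x": 2,"y": 2.5,"z": 0,"roll": 0},{"x": 2,"y": 2.5,"z": 0,"roll": 0},{"x": 2,"y": 2.5,"z": 0,"roll": 0},{"x": 2,"y": 2.5,"z": 0,"roll": 0},{"x": 1,"y": 2,"z": 0,"roll": 0},{"x": 0,"y": 0,"z": 0,"roll": 0}]}}

```text
clock: 8.3
tool_pos: [0.4469, 0.3439, 0.1935]
orientation: [-180.0, -0.1, 179.5]
force: [0.2, 0.3, -1.4]
opening: 0.0594
```

```bash
python3 - <<'E'
from ov import *
s=look("w5");im=s['image'][:,:,::-1].copy();W=wrist(s,s['pos'],s['rpy'])
wire(im,W,pose(.4882,.355,-.6),box(.21,.17,0,.045),(0,0,255));cv2.imwrite("pics/w5o.png",im)
E
```

```text
8.3 [0.4469 0.3439 0.1935] [-1.7996e+02 -6.0000e-02  1.7950e+02] 0.059408096285511414 [ 0.2  0.3 -1.4] [  57.4   11.6  -16.2   -0.   -62.2 -147.9]
```

View pics/w5o.png

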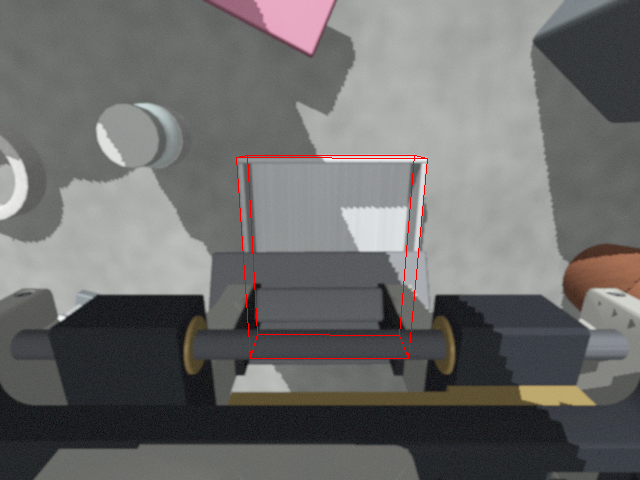

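The bin model matches the picture. Finishing the lateral shift, then lowering.

Emit:
{"op": "jog_arm", "data": {"commands": [{"x": 1.4,"y": 0.6,"z": 1,"roll": 0},{"x": 1.4,"y": 0.5,"z": 2,"roll": 0},{"x": 0,"y": 0,"z": 2,"roll": 0},{"x": 0,"y": 0,"z": 2,"roll": 0},{"x": 0,"y": 0,"z": 2,"roll": 0},{"x": 0,"y": 0,"z": 2,"roll": 0},{"x": 0,"y": 0,"z": 1.5,"roll": 0},{"x": 0,"y": 0,"z": 1,"roll": 0},{"x": 0,"y": 0,"z": 0.6,"roll": 0},{"x": 0,"y": 0,"z": 0.5,"roll": 0},{"x": 0,"y": 0,"z": 0.3,"roll": 0}]}}

```text
clock: 9.45
tool_pos: [0.4209, 0.3536, 0.0454]
orientation: [180.0, 0.0, 179.3]
force: [-0.3, -0.0, -1.2]
opening: 0.0596
```

Emit:
{"op": "jog_arm", "data": {"commands": [{"x": 0,"y": 0,"z": 0.2,"roll": 0},{"x": 0,"y": 0,"z": 0.2,"roll": 0},{"x": 0,"y": 0,"z": 0.2,"roll": 0},{"x": 0,"y": 0,"z": 0.1,"roll": 0}]}}

```text
clock: 9.85
tool_pos: [0.4208, 0.3537, 0.0385]
orientation: [180.0, 0.0, 179.4]
force: [-0.2, 0.2, -2.2]
opening: 0.0601
```

Emit:
{"op": "jog_arm", "data": {"commands": [{"x": 0,"y": 0,"z": 0.2,"roll": 0},{"x": 0,"y": 0,"z": 0.2,"roll": 0},{"x": 0,"y": 0,"z": 0,"roll": 0}]}}

```text
clock: 10.15
tool_pos: [0.4209, 0.3538, 0.0347]
orientation: [180.0, 0.0, 179.4]
force: [0.1, -0.1, 1.7]
opening: 0.0599
```

Emit:
{"op": "jog_arm", "data": {"commands": [{"x": 0,"y": 0,"z": 0.2,"roll": 0},{"x": 0,"y": 0,"z": 0.2,"roll": 0},{"x": 0,"y": 0,"z": 0.2,"roll": 0},{"x": 0,"y": 0,"z": 0,"roll": 0}]}}

```text
clock: 10.55
tool_pos: [0.4237, 0.3539, 0.0317]
orientation: [179.9, 0.3, 179.5]
force: [7.6, -10.2, 24.2]
opening: 0.0597
```

Contact made (24 N). Release.

Emit:
{"op": "jog_arm", "data": {"commands": [{"x": 0,"y": 0,"z": -0.2,"roll": 0},{"x": 0,"y": 0,"z": 0,"roll": 0},{"x": 0,"y": 0,"z": 0,"roll": 0},{"x": 0,"y": 0,"z": 0,"roll": 0},{"x": 0,"y": 0,"z": 0,"roll": 0},{"x": 0,"y": 0,"z": 0,"roll": 0}], "gripper": 8.7}}

```text
clock: 11.15
tool_pos: [0.4206, 0.3536, 0.0302]
orientation: [-180.0, -0.0, 179.4]
force: [-0.1, 0.4, -0.3]
opening: 0.0867
```

Emit:
{"op": "jog_arm", "data": {"commands": [{"x": 0,"y": 0,"z": -1,"roll": 0},{"x": 0,"y": 0,"z": -2,"roll": 0},{"x": 0,"y": 0,"z": -3,"roll": 0},{"x": 0,"y": 0,"z": -3,"roll": 0},{"x": 0,"y": 0,"z": -3,"roll": 0},{"x": 0,"y": 0,"z": -3,"roll": 0},{"x": 0,"y": 0,"z": -2,"roll": 0},{"x": 0,"y": 0,"z": 0,"roll": 0}]}}

```text
clock: 11.95
tool_pos: [0.4219, 0.3549, 0.2047]
orientation: [179.7, 0.2, 179.4]
force: [0.5, -0.1, 0.0]
opening: 0.0869
```

```bash
python3 look.py w6
```

```text
11.95 [0.4219 0.3549 0.2047] [179.71   0.22 179.39] 0.0869384967442743 [ 0.5 -0.1  0. ] [ 6.050e+01  9.600e+00 -1.720e+01  1.000e-01 -6.280e+01 -1.511e+02]
```

View pics/w6.png

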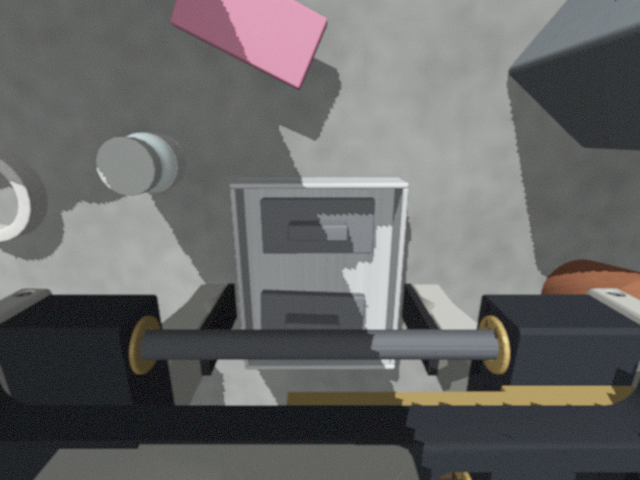

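The blank lies flat in the near half of the bin, around (315,310), next to the spare at (318,225). On to the logger.

Emit:
{"op": "jog_arm", "data": {"commands": [{"x": 0,"y": -1,"z": -1,"roll": 0.11},{"x": -1,"y": -3,"z": -1,"roll": 0},{"x": -2,"y": -4,"z": -1,"roll": 0},{"x": -2,"y": -4,"z": -1,"roll": 0},{"x": -2,"y": -4,"z": 0,"roll": 0},{"x": -2,"y": -4,"z": 0,"roll": 0},{"x": -2,"y": -4,"z": 0,"roll": 0},{"x": -2,"y": -4,"z": 0,"roll": 0},{"x": -2,"y": -4,"z": 0,"roll": 0},{"x": -2,"y": -4,"z": 0,"roll": 0},{"x": -2,"y": -4,"z": 0,"roll": 0},{"x": -0.8,"y": -2.7,"z": 0,"roll": 0}], "gripper": 8.76}}

```text
clock: 13.2
tool_pos: [0.567, -0.0969, 0.2393]
orientation: [-180.0, -0.1, 173.0]
force: [0.7, 0.1, -0.4]
opening: 0.0873
```

Emit:
{"op": "jog_arm", "data": {"commands": [{"x": 0,"y": 0,"z": 1,"roll": 0},{"x": 0,"y": 0,"z": 0,"roll": 0},{"x": 0,"y": 0,"z": 0,"roll": 0}]}}

```text
clock: 13.5
tool_pos: [0.5662, -0.0938, 0.2298]
orientation: [-180.0, -0.1, 173.1]
force: [-0.5, -0.2, 0.2]
opening: 0.0875
```

```bash
python3 - <<'E'
from ov import *
s=look("w7");im=s['image'][:,:,::-1]
cv2.imwrite("pics/w7a.png",cv2.resize(im[130:280,220:420],None,fx=4,fy=4,interpolation=cv2.INTER_CUBIC))
E
```

```text
13.5 [ 0.5662 -0.0938  0.2298] [-1.7998e+02 -9.0000e-02  1.7307e+02] 0.08745069952837173 [-0.5 -0.2  0.2] [  10.1   11.   -12.    -0.   -67.1 -107. ]
```

View pics/w7a.png

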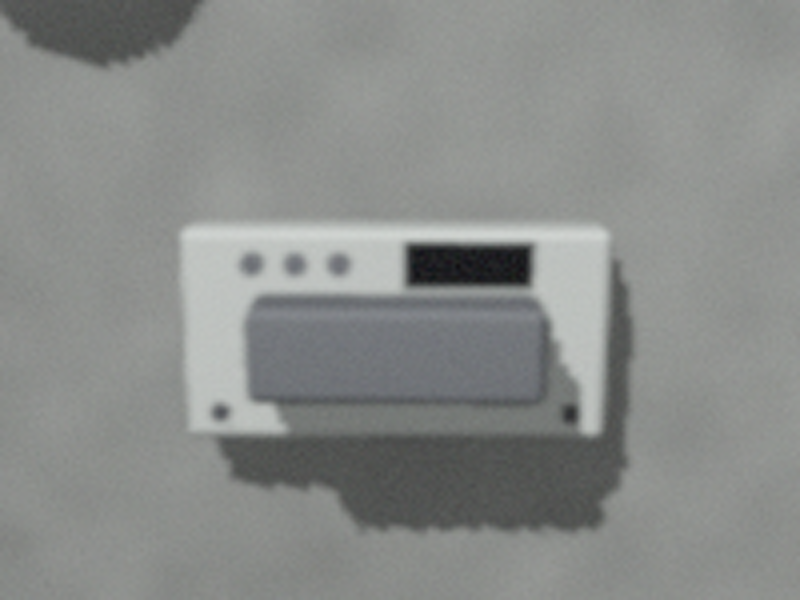

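```bash
cat > fit3.py <<'E'
from fit import *
import pickle
s=pickle.load(open("pics/w7.pkl","rb"));W=wrist(s,s['pos'],s['rpy'])
w=lambda p:np.array(p)/4+[220,130]
h=[(W,mm(-13,-40,46),w((249,308))),(W,mm(-13,40,46),w((547,308))),(W,mm(13,-40,46),w((249,403))),(W,mm(13,40,46),w((546,403)))]
o=[(W,mm(-30,-60,19),w((181,230))),(W,mm(-30,60,19),w((609,230))),(W,mm(30,-60,20),w((190,433))),(W,mm(30,60,20),w((603,433)))]
print('---')
for n,q in(("hump",h),("hous",o),("all",h+o)):
    v,r=fit(q,lambda v:pose(*v),[.567,-.092,-7]);print(n,v.round(4),r.tolist())
v,r=fit(h+o,lambda v:pose(v[0],v[1],v[2],v[3]),[.567,-.092,-7,0]);print(v.round(4),r.tolist())
E
python3 fit3.py|sed -n '/---/,$p'
```

```text
---
hump [ 0.5667 -0.0937 -6.9406] [[-1.5, -0.2], [1.3, -0.2], [-0.6, 0.2], [0.7, 0.3]]
hous [ 0.5668 -0.0941 -6.8557] [[-1.0, -0.7], [1.4, -0.8], [-0.7, 1.1], [0.5, 1.0]]
all [ 0.5667 -0.0939 -6.9032] [[-1.7, -0.1], [1.1, -0.2], [-0.8, 0.3], [0.5, 0.3], [-0.8, -0.8], [1.6, -0.9], [-0.6, 1.0], [0.7, 1.0]]
[ 0.5685 -0.0941 -6.8751 -0.0082] [[-0.8, 0.0], [0.1, -0.0], [0.0, -0.1], [-0.4, -0.2], [0.4, -0.2], [0.4, -0.3], [0.5, 0.5], [-0.4, 0.4]]
```

Emit:
{"op": "jog_arm", "data": {"commands": [{"x": 0.2,"y": 0,"z": 2,"roll": 0},{"x": 0.2,"y": 0,"z": 2.5,"roll": 0},{"x": 0,"y": 0,"z": 2.5,"roll": 0},{"x": 0,"y": 0,"z": 2.5,"roll": 0},{"x": 0,"y": 0,"z": 2.5,"roll": 0},{"x": 0,"y": 0,"z": 2,"roll": 0},{"x": 0,"y": 0,"z": 1.5,"roll": 0},{"x": 0,"y": 0,"z": 0.5,"roll": 0},{"x": 0,"y": 0,"z": 0,"roll": 0},{"x": 0,"y": 0,"z": 0,"roll": 0}]}}

```text
clock: 14.55
tool_pos: [0.5635, -0.0933, 0.0714]
orientation: [180.0, 0.1, 173.1]
force: [0.7, -0.0, 0.2]
opening: 0.0875
```

```bash
python3 - <<'E'
from ov import *
s=look("w8");im=s['image'][:,:,::-1].copy();W=wrist(s,s['pos'],s['rpy'])
for B in(box(.06,.12,0,.02),box(.026,.08,.02,.046)): wire(im,W,pose(.567,-.094,-6.9),B,(0,0,255))
cv2.imwrite("pics/w8o.png",im)
E
```

```text
14.55 [ 0.5635 -0.0933  0.0714] [1.7999e+02 7.0000e-02 1.7311e+02] 0.08749785287424139 [ 0.7 -0.   0.2] [  10.2   19.3  -23.8    0.   -46.8 -107.1]
```

View pics/w8o.png

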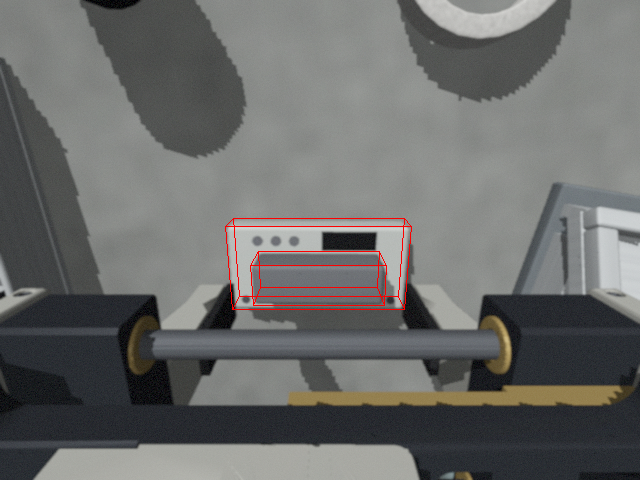

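The logger model fits and the hump is centred between the fingers. Descend and grip.

Emit:
{"op": "jog_arm", "data": {"commands": [{"x": 0.1,"y": 0,"z": 1,"roll": 0},{"x": 0,"y": 0,"z": 0.8,"roll": 0},{"x": 0,"y": 0,"z": 0.5,"roll": 0},{"x": 0,"y": 0,"z": 0.4,"roll": 0},{"x": 0,"y": 0,"z": 0.4,"roll": 0},{"x": 0,"y": 0,"z": 0.4,"roll": 0},{"x": 0,"y": 0,"z": 0.4,"roll": 0},{"x": 0,"y": 0,"z": 0,"roll": 0}]}}

```text
clock: 15.4
tool_pos: [0.5614, -0.0937, 0.0308]
orientation: [-180.0, -0.1, 173.1]
force: [-0.3, -0.5, -0.4]
opening: 0.0877
```

Emit:
{"op": "jog_arm", "data": {"commands": [{"x": 0,"y": 0,"z": 0,"roll": 0},{"x": 0,"y": 0,"z": 0,"roll": 0},{"x": 0,"y": 0,"z": 0,"roll": 0},{"x": 0,"y": 0,"z": 0,"roll": 0},{"x": 0,"y": 0,"z": 0,"roll": 0}], "gripper": 7}}

```text
clock: 15.9
tool_pos: [0.562, -0.0936, 0.0316]
orientation: [180.0, 0.0, 173.1]
force: [0.1, 0.5, -0.7]
opening: 0.0799
```

Gripped at 79.9 mm. The tool can't tilt, so I'll pre-tilt the logger in the grip by pressing its far bottom edge on the blank bin's near wall, away from the dock. After that I'll insert it along the pocket normal.

Emit:
{"op": "jog_arm", "data": {"commands": [{"x": 0,"y": 0,"z": -1,"roll": 0},{"x": 0,"y": 0,"z": -2,"roll": 0},{"x": 0,"y": 0,"z": -3,"roll": -0.03},{"x": 0,"y": 0,"z": -3,"roll": -0.04},{"x": 0,"y": 0,"z": -3,"roll": -0.04},{"x": 0.5,"y": 1,"z": -2,"roll": 0},{"x": 1,"y": 2,"z": 0,"roll": 0},{"x": 1.5,"y": 3,"z": 0,"roll": 0},{"x": 1.5,"y": 3,"z": 0,"roll": 0},{"x": 1.5,"y": 3,"z": 0,"roll": 0},{"x": 1.5,"y": 3,"z": 0,"roll": 0},{"x": 1.5,"y": 3,"z": 0,"roll": 0}]}}

```text
clock: 17.1
tool_pos: [0.4729, 0.0883, 0.1721]
orientation: [180.0, 0.0, 179.3]
force: [0.4, -0.1, -2.1]
opening: 0.0797
```

Emit:
{"op": "jog_arm", "data": {"commands": [{"x": 1.5,"y": 3,"z": 0,"roll": 0},{"x": 1.5,"y": 3,"z": 0,"roll": 0},{"x": 1.5,"y": 3,"z": 0,"roll": 0},{"x": 1.5,"y": 3,"z": 0,"roll": 0},{"x": 1.5,"y": 3,"z": 0,"roll": 0},{"x": 1.5,"y": 3,"z": 0,"roll": 0},{"x": 1.5,"y": 3,"z": 0,"roll": 0},{"x": 1,"y": 2.6,"z": 0,"roll": 0},{"x": 0.5,"y": 1,"z": 0,"roll": 0},{"x": 0,"y": 0,"z": 0,"roll": 0},{"x": 0,"y": 0,"z": 0,"roll": 0}]}}

```text
clock: 18.2
tool_pos: [0.3564, 0.334, 0.1715]
orientation: [-180.0, -0.0, 179.4]
force: [0.3, -0.3, -2.1]
opening: 0.0801
```

```bash
python3 - <<'E'
from ov import *
s=look("w9");im=s['image'][:,:,::-1].copy();W=wrist(s,s['pos'],s['rpy'])
wire(im,W,pose(.4882,.355,-.6),box(.21,.17,0,.045),(0,0,255));cv2.imwrite("pics/w9o.png",im)
s=ctrl.snapshot("side");cv2.imwrite("pics/s9.png",s['image'][:,:,::-1])
E
```

```text
18.2 [0.3564 0.334  0.1715] [-1.7997e+02 -2.0000e-02  1.7938e+02] 0.08011691700658882 [ 0.3 -0.3 -2.1] [  66.3    5.5  -26.8   -0.   -57.7 -156.9]
```

View pics/w9o.png

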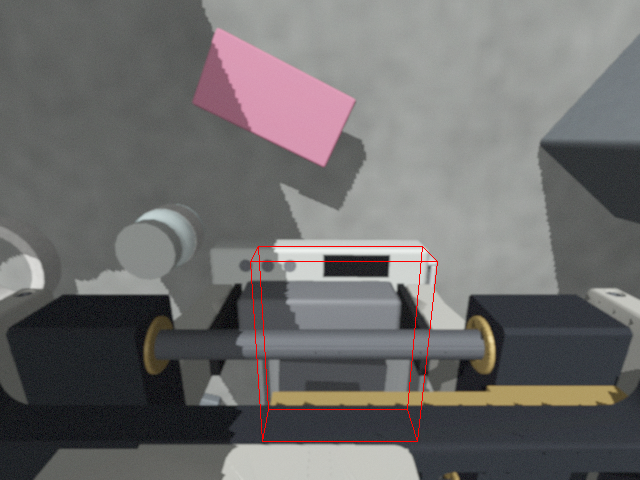

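View pics/s9.png

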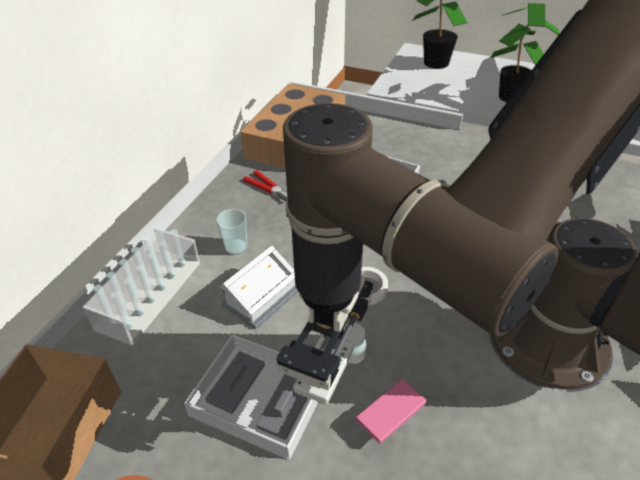

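The logger is held level. Position is fine after a small y shift. Lowering its far edge onto the bin's near wall.

Emit:
{"op": "jog_arm", "data": {"commands": [{"x": 0.1,"y": 0.5,"z": 1,"roll": 0},{"x": 0.1,"y": 0.5,"z": 2,"roll": 0},{"x": 0,"y": 0.5,"z": 2,"roll": 0},{"x": 0,"y": 0,"z": 2,"roll": 0},{"x": 0,"y": 0,"z": 1.2,"roll": 0},{"x": 0,"y": 0,"z": 0.8,"roll": 0},{"x": 0,"y": 0,"z": 0.2,"roll": 0},{"x": 0,"y": 0,"z": 0.2,"roll": 0},{"x": 0,"y": 0,"z": 0.1,"roll": 0},{"x": 0,"y": 0,"z": 0,"roll": 0}]}}

```text
clock: 19.3
tool_pos: [0.355, 0.35, 0.0769]
orientation: [179.9, 0.0, 179.4]
force: [-0.2, 0.3, -1.5]
opening: 0.0796
```

Emit:
{"op": "jog_arm", "data": {"commands": [{"x": 0.05,"y": 0,"z": 0.1,"roll": 0},{"x": 0.1,"y": 0,"z": 0.1,"roll": 0},{"x": 0.1,"y": 0,"z": 0.1,"roll": 0},{"x": 0.1,"y": 0,"z": 0.1,"roll": 0}]}}

```text
clock: 19.7
tool_pos: [0.3517, 0.3502, 0.0738]
orientation: [179.9, 0.1, 179.4]
force: [-2.5, -2.8, 9.0]
opening: 0.0797
```

Emit:
{"op": "jog_arm", "data": {"commands": [{"x": 0.1,"y": 0,"z": 0.1,"roll": 0},{"x": 0.1,"y": 0,"z": 0.1,"roll": 0},{"x": 0.1,"y": 0,"z": 0.12,"roll": 0}]}}

```text
clock: 20.0
tool_pos: [0.3486, 0.3502, 0.0706]
orientation: [179.9, 0.1, 179.4]
force: [-2.8, -2.4, 9.4]
opening: 0.0793
```

Emit:
{"op": "jog_arm", "data": {"commands": [{"x": 0.1,"y": 0,"z": 0.12,"roll": 0},{"x": 0.1,"y": 0,"z": 0.12,"roll": 0},{"x": 0.1,"y": 0,"z": 0.12,"roll": 0}]}}

```text
clock: 20.3
tool_pos: [0.3456, 0.3502, 0.0669]
orientation: [179.9, 0.1, 179.4]
force: [-1.9, -3.1, 7.7]
opening: 0.0794
```

It pivots smoothly at about 9 N.

Emit:
{"op": "jog_arm", "data": {"commands": [{"x": 0.08,"y": 0,"z": 0.12,"roll": 0},{"x": 0.08,"y": 0,"z": 0.12,"roll": 0},{"x": 0.07,"y": 0,"z": 0.12,"roll": 0},{"x": 0.07,"y": 0,"z": 0.12,"roll": 0},{"x": 0.06,"y": 0,"z": 0.12,"roll": 0}]}}

```text
clock: 20.8
tool_pos: [0.3418, 0.3503, 0.0608]
orientation: [179.9, 0.0, 179.4]
force: [-4.4, -1.7, 7.2]
opening: 0.0795
```

Emit:
{"op": "jog_arm", "data": {"commands": [{"x": 0.06,"y": 0,"z": 0.12,"roll": 0},{"x": 0.05,"y": 0,"z": 0.12,"roll": 0},{"x": 0.05,"y": 0,"z": 0.12,"roll": 0},{"x": 0.05,"y": 0,"z": 0.12,"roll": 0},{"x": 0,"y": 0,"z": 0,"roll": 0}]}}

```text
clock: 21.3
tool_pos: [0.3395, 0.3503, 0.0558]
orientation: [179.9, 0.0, 179.4]
force: [-4.7, -1.3, 6.1]
opening: 0.0799
```

```bash
python3 - <<'E'
from ov import *
s=look("w10")
s=ctrl.snapshot("side");cv2.imwrite("pics/s10.png",cv2.resize(s['image'][300:460,220:420,::-1],None,fx=4,fy=4,interpolation=cv2.INTER_CUBIC))
E
```

```text
21.3 [0.3395 0.3503 0.0558] [1.7994e+02 2.0000e-02 1.7938e+02] 0.0799014209819106 [-4.7 -1.3  6.1] [  69.    13.8  -35.1    0.   -41.  -159.7]
```

View pics/w10.png

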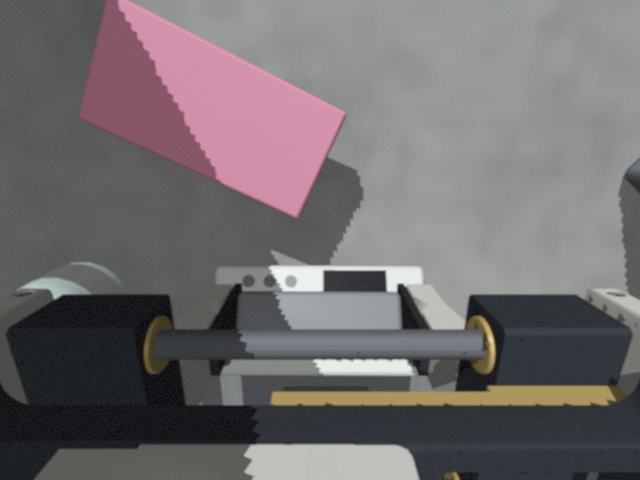

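View pics/s10.png

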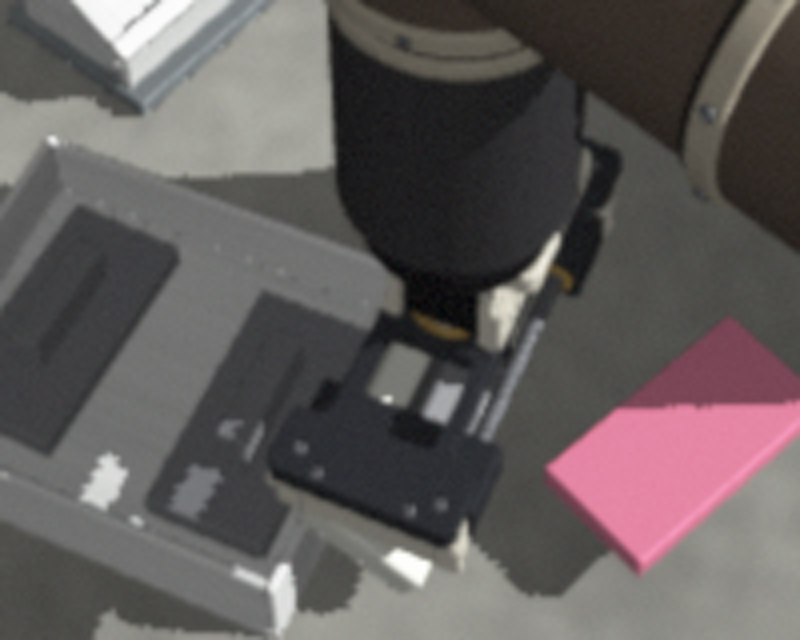

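```bash
python3 - <<'E'
import cv2,numpy as np
a=[cv2.resize(cv2.imread(f"pics/{n}.png")[230:345,200:440],None,fx=3.3,fy=2.6,interpolation=cv2.INTER_CUBIC) for n in("w9","w10")]
cv2.imwrite("pics/cmp.png",np.vstack(a)); print(a[0].shape)
E
```

```text
(299, 792, 3)
```

View pics/cmp.png

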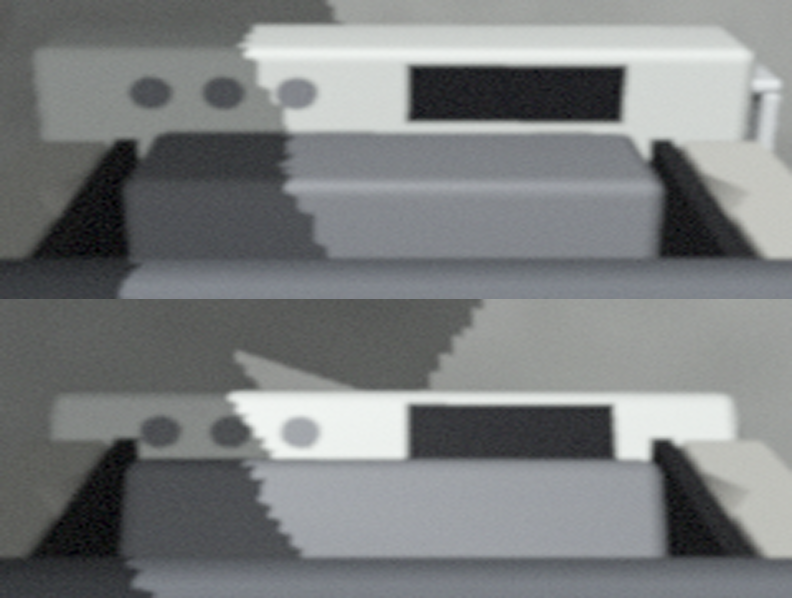

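```bash
cat > tilt.py <<'E'
from lib import *
import pickle
from scipy.optimize import least_squares
s=pickle.load(open("pics/w9.pkl","rb"));H=s['hand_eye'];G=np.diag([-1.,1,-1])
C=dict(K=s['mtx'],p=G@H[:3,3],R=G@H[:3,:3])
px=lambda c,r:np.array([200+c/3.3,230+r/2.6])
def run(n,o):
    f=lambda v:np.concatenate([proj(C,R.from_euler('y',-v[0],degrees=True).as_matrix()@(np.array(P)/1000)+[v[1]/1000,v[3]/1000,v[2]/1000])[0]-uv for P,uv in o])
    r=least_squares(f,[10,5,-31,0]);print(n,"tilt,x,z,y(mm)",r.x.round(2),r.fun.reshape(-1,2).round(1).tolist())
    return r.x
if __name__=="__main__":
    run("w9",[((-30,-60,20),px(35,50)),((-30,60,20),px(752,50)),((-13,-40,46),px(128,185)),((-13,40,46),px(662,185)),((-30,60,0),px(725,25))])
    run("w10",[((-30,-60,20),px(50,97)),((-30,60,20),px(737,97)),((-13,-40,46),px(124,163)),((-13,40,46),px(664,163))])
E
python3 tilt.py
```

```text
w9 tilt,x,z,y(mm) [ -1.43   7.22 -37.27   0.34] [[0.0, 0.9], [0.9, 0.9], [-0.2, -0.4], [0.3, -0.4], [-1.1, -1.0]]
w10 tilt,x,z,y(mm) [ 31.56  26.09 -23.25   0.13] [[0.1, 0.0], [0.1, -0.0], [-0.1, 0.0], [-0.1, 0.0]]
```

Tilt estimate is about 31°, at low force. Lift and carry to the dock.

Emit:
{"op": "jog_arm", "data": {"commands": [{"x": 0,"y": 0,"z": -1,"roll": 0},{"x": 0,"y": 0,"z": -2,"roll": 0},{"x": 0,"y": 0,"z": -3,"roll": 0},{"x": 0,"y": 0,"z": -3,"roll": 0},{"x": 0,"y": 0,"z": -3,"roll": 0.06},{"x": 0,"y": 0,"z": -2,"roll": 0.07},{"x": -1,"y": 0,"z": 0,"roll": 0.07},{"x": -1.5,"y": -0.5,"z": 0,"roll": 0.076},{"x": -2,"y": -1,"z": 0,"roll": 0},{"x": -2,"y": -1,"z": 0,"roll": 0},{"x": -2,"y": -1,"z": 0,"roll": 0},{"x": -2,"y": -1,"z": 0,"roll": 0}]}}

```text
clock: 22.6
tool_pos: [0.429, 0.2787, 0.1956]
orientation: [180.0, 0.0, 163.6]
force: [-0.0, 0.4, -2.7]
opening: 0.0797
```

Emit:
{"op": "jog_arm", "data": {"commands": [{"x": -2,"y": -1,"z": 0,"roll": 0},{"x": -2,"y": -1,"z": 0,"roll": 0},{"x": -2,"y": -1,"z": 0,"roll": 0},{"x": -2,"y": -1,"z": 0,"roll": 0},{"x": -2,"y": -1,"z": 0,"roll": 0},{"x": -2,"y": -1,"z": 0,"roll": 0},{"x": -2,"y": -1,"z": 0,"roll": 0},{"x": -1,"y": -1,"z": 0,"roll": 0},{"x": -0.5,"y": -0.5,"z": 0,"roll": 0},{"x": 0,"y": 0,"z": 0,"roll": 0},{"x": 0,"y": 0,"z": 0,"roll": 0}]}}

```text
clock: 23.7
tool_pos: [0.5527, 0.1542, 0.195]
orientation: [180.0, -0.0, 163.5]
force: [0.8, 0.0, -2.5]
opening: 0.0796
```

```bash
python3 look.py w11
```

```text
23.7 [0.5527 0.1542 0.195 ] [179.99  -0.   163.54] 0.07957798536955389 [ 0.8  0.  -2.5] [  35.1   12.4  -15.    -0.   -62.6 -141.6]
```

View pics/w11.png

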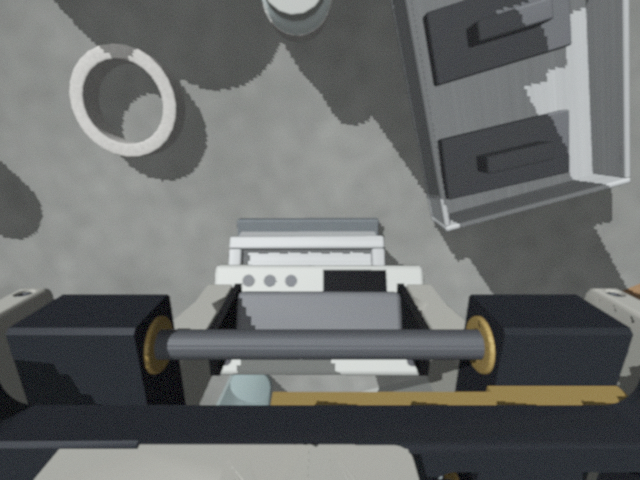

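Emit:
{"op": "jog_arm", "data": {"commands": [{"x": -0.5,"y": -0.6,"z": 1,"roll": 0},{"x": -0.5,"y": -0.6,"z": 2,"roll": 0},{"x": 0,"y": 0,"z": 2,"roll": 0},{"x": 0,"y": 0,"z": 2,"roll": 0},{"x": 0,"y": 0,"z": 1.3,"roll": 0},{"x": 0,"y": 0,"z": 0,"roll": 0},{"x": 0,"y": 0,"z": 0,"roll": 0}]}}

```text
clock: 24.45
tool_pos: [0.5595, 0.1397, 0.112]
orientation: [-180.0, 0.0, 163.6]
force: [0.3, 0.0, -2.2]
opening: 0.0797
```

```bash
cat > chk.py <<'E'
from ov import *
import sys
n=sys.argv[1]
s=look(n);im=s['image'][:,:,::-1].copy();W=wrist(s,s['pos'],s['rpy'])
dockw(im,W,(0.6022,.1271,.053,-16.42),False)
cv2.imwrite(f"pics/{n}o.png",im)
c=cv2.resize(s['image'][195:345,190:450,::-1],None,fx=3,fy=3,interpolation=cv2.INTER_CUBIC)
cv2.imwrite(f"pics/{n}c.png",c)
# position of nominal logger
T=pocketT(pose(.6022,.1271,-16.42),(0,.053)); tip=np.append(s['pos'],1)
yaw=np.radians(-16.42);d=np.array([np.cos(yaw),np.sin(yaw),0]);o=s['pos']+d*.0245+[0,0,-.0233]
print("logger origin in pocket (mm)",((np.linalg.inv(T)@np.append(o,1))[:3]*1000).round(1))
E
python3 chk.py w12
```

```text
24.45 [0.5595 0.1397 0.112 ] [-1.7998e+02  1.0000e-02  1.6357e+02] 0.07968225468458735 [ 0.3  0.  -2.2] [  33.5   17.1  -20.6    0.   -52.3 -139.9]
logger origin in pocket (mm) [ 0.5  0.  41. ]
```

View pics/w12c.png

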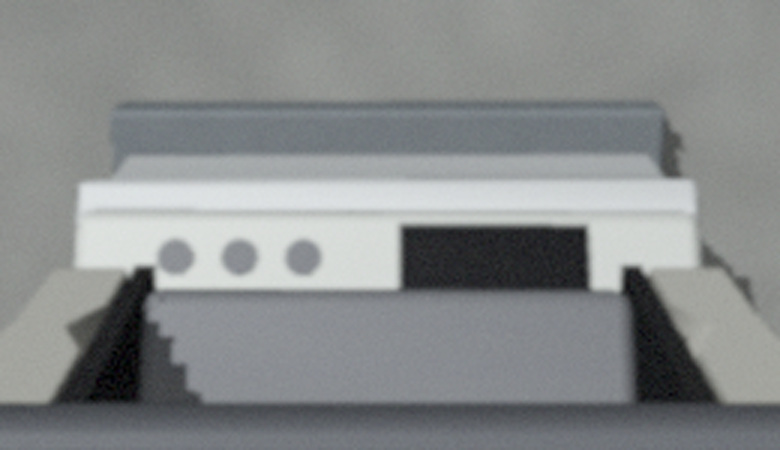

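View pics/w12o.png

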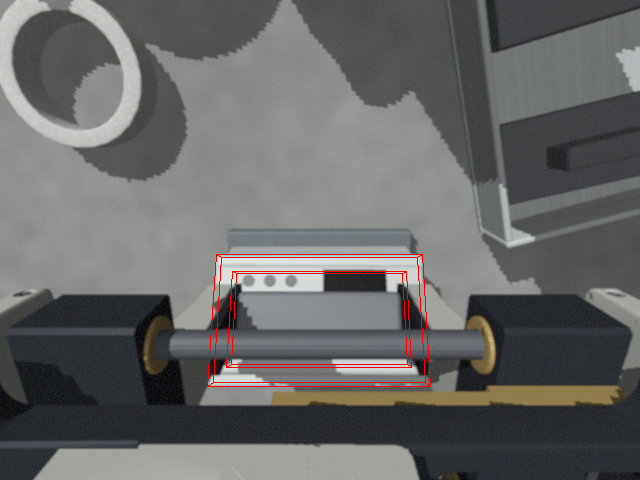

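The logger is parallel to the dock and centred on it (logger columns 75–697, rim 78–697 in the crop). Approaching along the normal.

Emit:
{"op": "jog_arm", "data": {"commands": [{"x": -0.25,"y": 0,"z": 0.43,"roll": 0},{"x": -0.25,"y": 0,"z": 0.43,"roll": 0},{"x": -0.25,"y": 0,"z": 0.43,"roll": 0},{"x": -0.25,"y": 0,"z": 0.43,"roll": 0},{"x": -0.2,"y": 0,"z": 0.35,"roll": 0},{"x": 0,"y": 0,"z": 0,"roll": 0}]}}

```text
clock: 25.1
tool_pos: [0.5707, 0.1359, 0.0904]
orientation: [-180.0, -0.0, 163.5]
force: [-1.2, -0.0, -1.2]
opening: 0.0799
```

```bash
python3 chk.py w13; python3 - <<'E'
from plant import ctrl
import cv2
s=ctrl.snapshot("side");cv2.imwrite("pics/s13.png",cv2.resize(s['image'][200:350,180:360,::-1],None,fx=4,fy=4,interpolation=cv2.INTER_CUBIC))
E
```

```text
25.1 [0.5707 0.1359 0.0904] [-1.7995e+02 -5.0000e-02  1.6352e+02] 0.07992354331417245 [-1.2 -0.  -1.2] [  32.5   19.4  -20.6   -0.   -50.1 -139. ]
logger origin in pocket (mm) [-0.1 -0.5 16.3]
```

View pics/w13c.png

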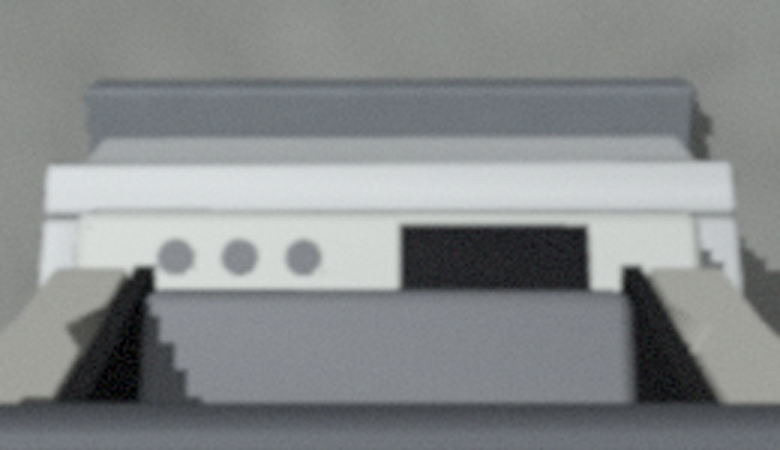

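View pics/s13.png

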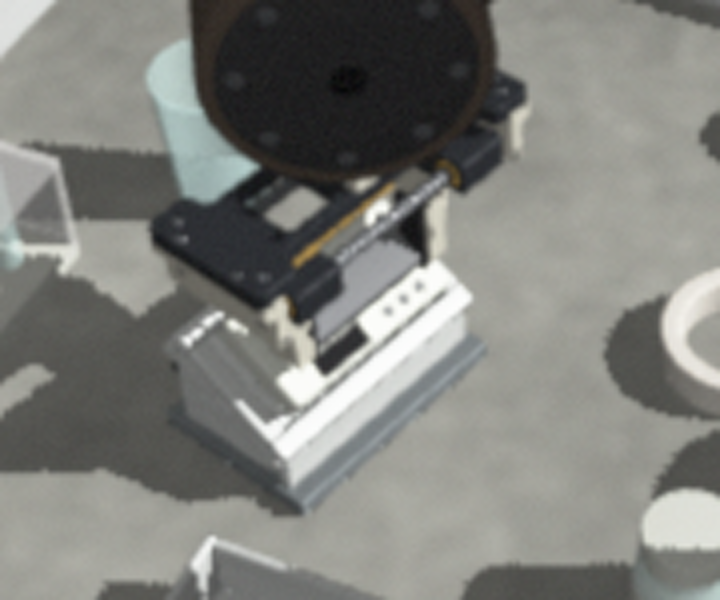

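```bash
python3 - <<'E'
from ov import *
s=pickle.load(open("pics/w13.pkl","rb"));W=wrist(s,s['pos'],s['rpy'])
for pz in(.052,.054,.056):
    T=pocketT(pose(.6022,.1271,-16.42),(0,pz))
    pr=lambda *P:(proj(W,tf(T,np.array([P])/1000))[0]-[190,195])*3
    print(pz,"rim outer L/R",pr(-44.5,-74.5,12).round(),pr(-44.5,74.5,12).round(),"inner",pr(-32.5,-62.5,12).round(),pr(-32.5,62.5,12).round())
yaw=np.radians(-16.42)
from tilt import *
# rim outer rows seen: 163 -> fit pocket x offset
E
```

```text
0.052 rim outer L/R [ 49. 161.] [731. 160.] inner [101. 215.] [680. 215.]
0.054 rim outer L/R [ 46. 164.] [734. 163.] inner [ 98. 219.] [682. 218.]
0.056 rim outer L/R [ 43. 167.] [737. 166.] inner [ 96. 222.] [685. 222.]
```

Emit:
{"op": "jog_arm", "data": {"commands": [{"x": -0.1,"y": 0,"z": 0.17,"roll": 0},{"x": -0.1,"y": 0,"z": 0.17,"roll": 0},{"x": -0.1,"y": 0.05,"z": 0.17,"roll": 0},{"x": 0,"y": 0,"z": 0,"roll": 0}]}}

```text
clock: 25.6
tool_pos: [0.5738, 0.1358, 0.0858]
orientation: [-180.0, -0.0, 163.5]
force: [-0.2, -0.1, -1.5]
opening: 0.0798
```

Emit:
{"op": "jog_arm", "data": {"commands": [{"x": -0.1,"y": 0,"z": 0.17,"roll": 0},{"x": -0.1,"y": 0,"z": 0.17,"roll": 0},{"x": 0,"y": 0,"z": 0,"roll": 0}]}}

```text
clock: 25.9
tool_pos: [0.5757, 0.1352, 0.0824]
orientation: [-180.0, -0.0, 163.5]
force: [-0.0, -0.5, -2.5]
opening: 0.0798
```

```bash
python3 chk.py w14
```

```text
25.9 [0.5757 0.1352 0.0824] [-1.7998e+02 -2.0000e-02  1.6354e+02] 0.0798496249759576 [-0.  -0.5 -2.5] [  32.1   20.3  -20.5   -0.   -49.3 -138.6]
logger origin in pocket (mm) [0.2 0.2 6.9]
```

View pics/w14c.png

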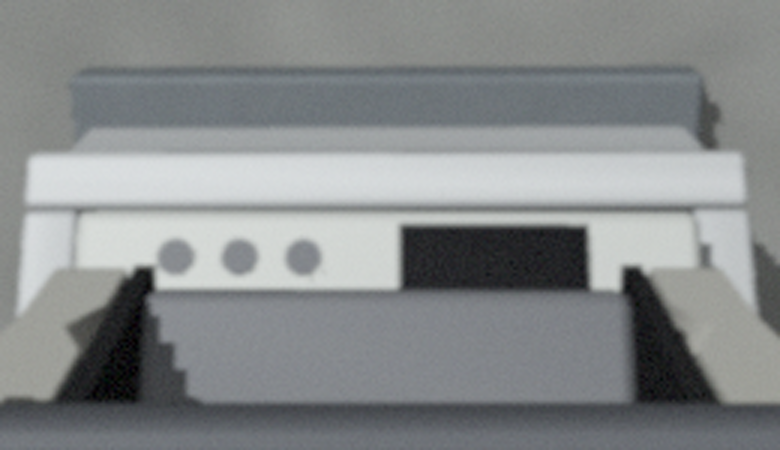

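No contact force yet, and the logger is entering the pocket. Continue.

Emit:
{"op": "jog_arm", "data": {"commands": [{"x": -0.1,"y": 0,"z": 0.17,"roll": 0},{"x": -0.05,"y": 0,"z": 0.09,"roll": 0},{"x": -0.05,"y": 0,"z": 0.09,"roll": 0},{"x": 0,"y": 0,"z": 0,"roll": 0}]}}

```text
clock: 26.35
tool_pos: [0.5776, 0.1346, 0.079]
orientation: [-180.0, -0.0, 163.5]
force: [0.7, -0.4, -2.1]
opening: 0.0792
```

Emit:
{"op": "jog_arm", "data": {"commands": [{"x": -0.05,"y": 0,"z": 0.09,"roll": 0},{"x": -0.05,"y": 0,"z": 0.09,"roll": 0},{"x": 0,"y": 0,"z": 0,"roll": 0}]}}

```text
clock: 26.65
tool_pos: [0.5785, 0.1345, 0.0779]
orientation: [180.0, 0.0, 163.6]
force: [-4.1, -0.4, 4.2]
opening: 0.0796
```

Emit:
{"op": "jog_arm", "data": {"commands": [{"x": -0.05,"y": 0,"z": 0.09,"roll": 0},{"x": 0,"y": 0,"z": 0.05,"roll": 0},{"x": 0,"y": 0,"z": 0,"roll": 0}]}}

```text
clock: 26.95
tool_pos: [0.5786, 0.1344, 0.0778]
orientation: [180.0, 0.0, 163.6]
force: [-10.0, -0.2, 17.2]
opening: 0.0796
```

```bash
python3 chk.py w15; python3 - <<'E'
from plant import ctrl
import cv2
s=ctrl.snapshot("side");cv2.imwrite("pics/s15.png",cv2.resize(s['image'][210:340,190:350,::-1],None,fx=4.6,fy=4.6,interpolation=cv2.INTER_CUBIC))
E
```

```text
26.95 [0.5786 0.1344 0.0778] [1.7998e+02 1.0000e-02 1.6358e+02] 0.07957560426493035 [-10.   -0.2  17.2] [  31.9   20.8  -20.4   -0.   -48.8 -138.3]
logger origin in pocket (mm) [0.6 0.3 1.4]
```

View pics/w15c.png

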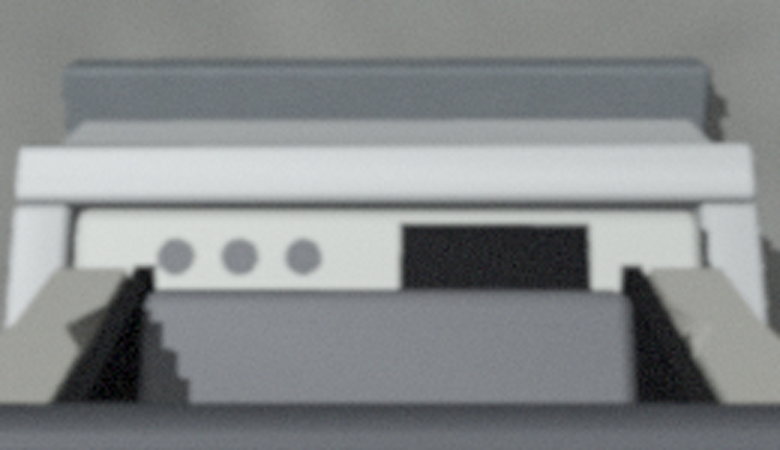

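View pics/s15.png

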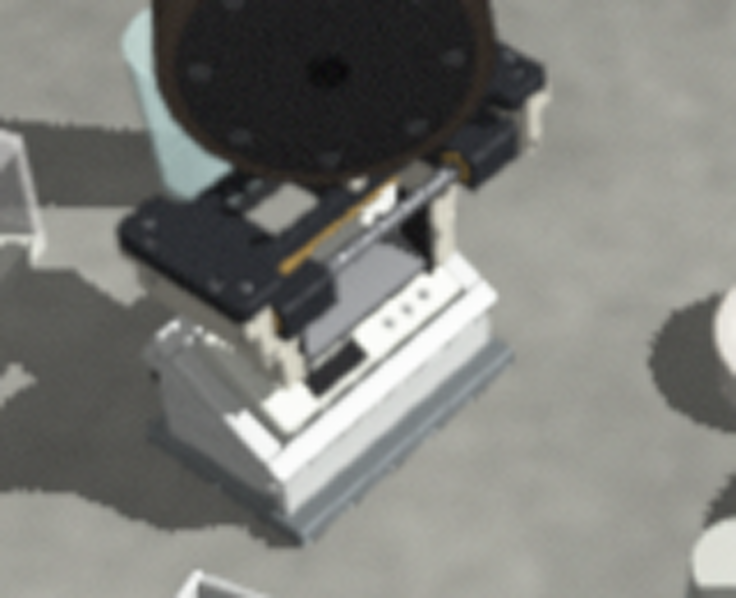

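20 N, purely along the pocket normal, with no further travel: it is on the floor. Unload slightly and release.

Emit:
{"op": "jog_arm", "data": {"commands": [{"x": 0.03,"y": 0,"z": -0.06,"roll": 0},{"x": 0,"y": 0,"z": 0,"roll": 0}]}}

```text
clock: 27.25
tool_pos: [0.5786, 0.1344, 0.0778]
orientation: [180.0, 0.0, 163.6]
force: [-5.9, 0.8, 11.2]
opening: 0.0796
```

Emit:
{"op": "jog_arm", "data": {"commands": [{"x": 0,"y": 0,"z": 0,"roll": 0},{"x": 0,"y": 0,"z": 0,"roll": 0},{"x": 0,"y": 0,"z": 0,"roll": 0},{"x": 0,"y": 0,"z": 0,"roll": 0},{"x": 0,"y": 0,"z": 0,"roll": 0}], "gripper": 8.76}}

```text
clock: 27.75
tool_pos: [0.5788, 0.1343, 0.0764]
orientation: [-180.0, -0.0, 163.5]
force: [-0.4, 0.8, -0.5]
opening: 0.0876
```

Emit:
{"op": "jog_arm", "data": {"commands": [{"x": 0,"y": 0,"z": -0.3,"roll": 0},{"x": 0,"y": 0,"z": -0.5,"roll": 0},{"x": 0,"y": 0,"z": -1,"roll": 0},{"x": 0,"y": 0,"z": -1,"roll": 0},{"x": 0,"y": 0,"z": -2,"roll": 0},{"x": 0,"y": 0,"z": -2,"roll": 0},{"x": 0,"y": 0,"z": -3,"roll": 0},{"x": 0,"y": 0,"z": -3,"roll": 0},{"x": 0,"y": 0,"z": -3,"roll": 0},{"x": 0,"y": 0,"z": -1,"roll": 0},{"x": 0,"y": 0,"z": 0,"roll": 0}]}}

```text
clock: 28.85
tool_pos: [0.5796, 0.1347, 0.2472]
orientation: [179.8, 0.2, 163.6]
force: [0.1, -0.9, -0.3]
opening: 0.0877
```

```bash
python3 - <<'E'
from ov import *
s=look("w16");im=s['image'][:,:,::-1].copy();W=wrist(s,s['pos'],s['rpy']);clean=im.copy()
dockw(im,W,(0.6022,.1271,.054,-16.42),False)
T=pocketT(pose(.6022,.1271,-16.42),(0,.054));wire(im,W,T,box(.06,.12,0,.02),(0,200,0));wire(im,W,T,box(.026,.08,.02,.046),(0,200,0))
f=lambda q:cv2.resize(q[150:290,230:420],None,fx=4,fy=4,interpolation=cv2.INTER_CUBIC)
cv2.imwrite("pics/w16c.png",f(clean));cv2.imwrite("pics/w16o.png",f(im))
s=ctrl.snapshot("side");cv2.imwrite("pics/s16.png",cv2.resize(s['image'][210:340,190:350,::-1],None,fx=4.6,fy=4.6,interpolation=cv2.INTER_CUBIC))
s=ctrl.snapshot("scene");cv2.imwrite("pics/c16.png",s['image'][:,:,::-1])
E
```

```text
28.85 [0.5796 0.1347 0.2472] [179.82   0.18 163.55] 0.0876617224901336 [ 0.1 -0.9 -0.3] [  31.9   12.2   -8.2    0.   -69.3 -138.4]
```

View pics/w16c.png

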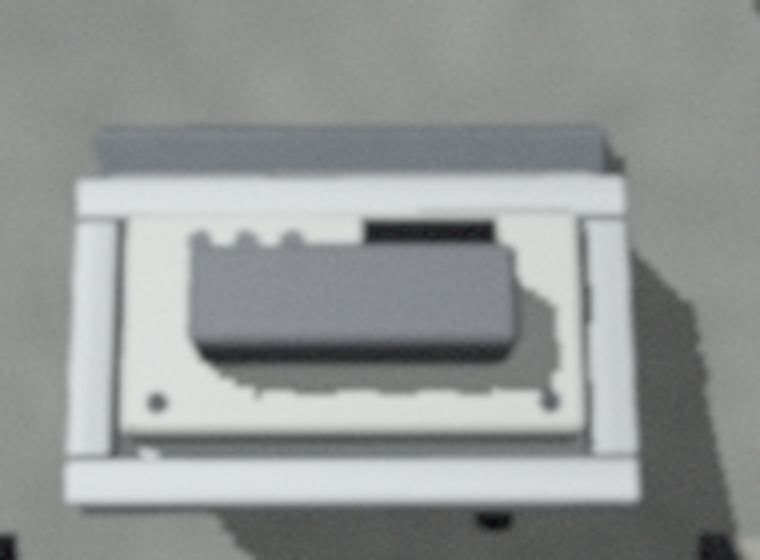

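View pics/w16o.png

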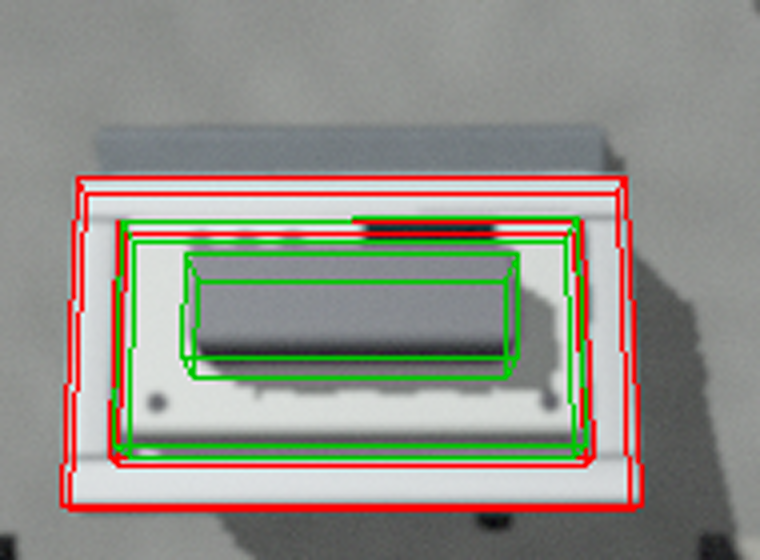

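View pics/s16.png

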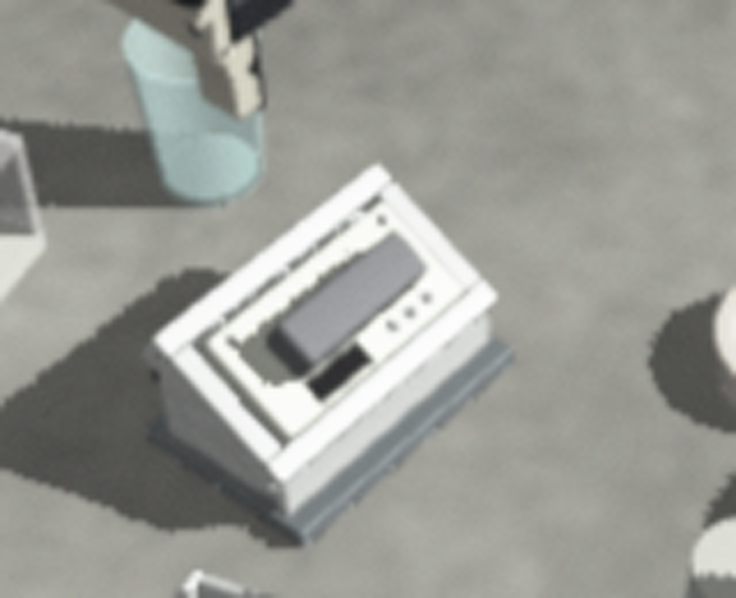

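View pics/c16.png

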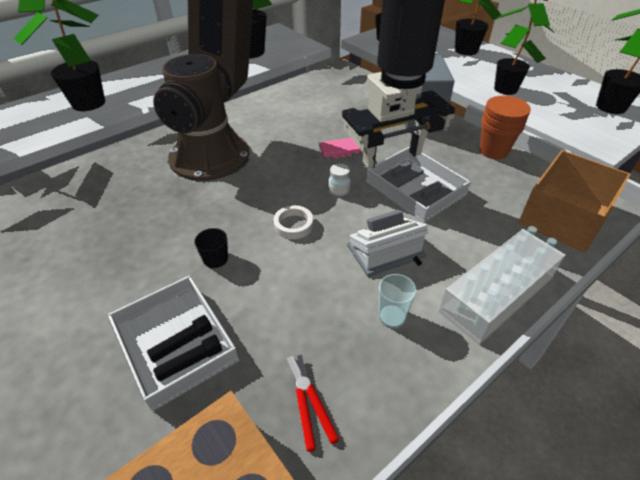

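```bash
python3 - <<'E' | sed -n '/---/,$p'
from fit import *
import pickle
s=pickle.load(open("pics/w16.pkl","rb"));W=wrist(s,s['pos'],s['rpy'])
w=lambda p:np.array(p)/4+[230,150]
d=[(W,mm(-a,-b,12),w((77,179))),(W,mm(-a,b,12),w((626,177))),(W,mm(a,-b,12),w((64,502))),(W,mm(a,b,12),w((641,501)))]
v,r=fit(d,mkd,[.6022,.1271,.054,-16.4]);print('---',v.round(4),r.tolist())
T0=mkd(v)
def mk(q):
    T=np.eye(4);T[:3,:3]=R.from_euler('y',-q[0],degrees=True).as_matrix();T[:3,3]=[q[1],q[2],q[3] if len(q)>3 else 0];return T0@T
l=[(W,mm(-13,-40,46),w((190,245))),(W,mm(-13,40,46),w((516,245))),(W,mm(13,-40,46),w((193,345))),(W,mm(13,40,46),w((518,343))),(W,mm(30,-60,20),w((119,433))),(W,mm(30,60,20),w((584,432)))]
for x0 in([0,0,0],[0,0,0,0]):
    q,r=fit(l,mk,x0);print("tilt,x,y,z",q.round(4),r.tolist())
E
```

```text
--- [  0.602    0.1274   0.0528 -16.331 ] [[0.3, -0.4], [-0.3, -0.3], [0.0, 0.4], [-0.1, 0.2]]
tilt,x,y,z [-1.1858e+00 -3.0000e-03  2.0000e-04] [[-0.5, -0.7], [0.3, -0.9], [-1.8, 0.5], [0.5, 0.8], [-0.1, 0.1], [0.9, -0.0]]
tilt,x,y,z [ 8.004e-01 -3.000e-03  3.000e-04 -5.800e-03] [[0.4, -0.3], [-0.4, -0.5], [-1.0, 0.1], [-0.1, 0.4], [0.8, 0.2], [0.2, 0.1]]
```

The pocket-frame fit gives x ≈ −3 mm (resting on the lower wall), y ≈ 0 and tilt within about 1°. The bystanders look unmoved, so I'm handing in.

```bash
python3 - <<'E'
from plant import ctrl
print(ctrl.close_job(), ctrl.get_obs()['clock'])
E
```

```text
the job is handed in; nothing more can be done
the job is handed in; nothing more can be done
```

The blank is in the bin with the spare, the logger is seated and released in the dock's pocket, and the job is handed in. I finished at about 29 s of the 61 s allowed; no verdict was reported.

- **Blank:** I gripped it by its rib ends and drew it out along the pocket normal. It was laid flat in the near half of the bin and showed flat there in later wrist pictures. The largest force when setting it down was about 25–28 N.
- **Logger:** The tool can't tilt, so I gripped the logger by its hump ends. I pressed its far bottom edge on the blank bin's near wall (about 9 N) until it had turned about 31° in the grip. Then I inserted it along the pocket normal, stopping on the floor at about 20–22 N, and released it.

**Last checks:**
- **Position in the pocket:** the wrist-picture fit gave x ≈ −3 mm, y ≈ 0 and parallel long axes. The walls allow only 2.5 mm of play, so x is really about −2.5 mm, resting on the lower wall.
- **Tilt and height:** two versions of the fit disagreed slightly. One gave −1.2° with height held at the floor. The other gave +0.8° with a height of −5.8 mm, which isn't physically possible and comes from a wrist-camera scale error of about 2% seen earlier. I took the logger as flat on the floor because it stopped hard against it; its height was not otherwise measured.
- **Surroundings:** by eye, the tape, beaker, jar, pot and pruners look unmoved in the final scene picture. The gripper was clear of everything, well above the dock.

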